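# Tip the bushing tote into its corner beside the module tray and hold it

### The job

Take the black tote of brass bushings by its rim and set it down flat midway between the module tray of purple cells and the grey cell tester, clear of both, square with the tray and level with its middle. Right there, tip it until all six bushings have slid together into one of the two corners next to the module tray, that corner staying at or just above the bench, and finish while still holding it tilted and still, touching neither tray nor tester. Never let go of the tote while it is off the bench, and do not knock or shift anything else.

Things in the scene. Friction and masses are not known exactly. Their poses are not given: they have to be found in the camera images.
- tote: black plastic tote, open on top, loose, about 0.24 kg (0.32 kg with its bushings). Body 180 mm (its x) by 130 mm (its y) by 65 mm high, walls and floor 4 mm thick; a rim round the top stands 8 mm out of the walls (196 by 146 mm overall, 10 mm deep on the long sides). Origin: centre of its underside, z up. At the start it stands flat on the bench (z = 0), turned up to 0.6 rad
- grip_front (a point): top of the rim in the middle of the tote's -x end (-92, 0, 65 mm from the tote's origin). Here wall and rim band together are 12 mm thick along the tote's x and the band is 28 mm deep: pinch it from above, one finger inside the tote, one outside
- grip_back (a point): the same on the tote's +x end (92, 0, 65 mm)
- corner0 (a point): inside floor corner of the tote at its +x, +y end (86, 61, 4 mm from the tote's origin)
- corner1 (a point): inside floor corner of the tote at its +x, -y end (86, -61, 4 mm)
- corner2 (a point): inside floor corner of the tote at its -x, -y end (-86, -61, 4 mm)
- corner3 (a point): inside floor corner of the tote at its -x, +y end (-86, 61, 4 mm)
- tray: module tray, fixed: black base 340 mm (its x) by 150 mm (its y), full of upright purple cells with steel tops, 80 mm high; low black end brackets, each with a carrying handle at 70 mm and three sockets for bushings. Origin: centre of its underside; x along its length, turned up to 0.06 rad. It stands to the right or to the left of the tester
- tester: cell tester, fixed on the bench: grey metal case 200 mm (its x) by 150 mm (its y) by 80 mm high with ribbed sides, a yellow stripe on top and a dark front panel towards the robot. Origin: centre of its underside. The clear gap between the tray's and the tester's long sides is 200 to 260 mm
- bushing0: brass bushing lying flat in the tote, a short thick ring 16 mm across and 12 mm high, 14 g; slides easily on the tote's smooth plastic (friction about 0.2; a tilt of 25 to 35 degrees brings them into a corner, a line of them may need a tilt along the wall to close up). Origin: centre of its underside
- bushing1: brass bushing, like bushing0
- bushing2: brass bushing, like bushing0
- bushing3: brass bushing, like bushing0
- bushing4: brass bushing, like bushing0
- bushing5: brass bushing, like bushing0
- caliper: bystander: steel digital caliper lying at the right of the mat, 225 mm long (its y), 15 mm high
- driver: bystander: torque screwdriver lying beyond the gap, blue handle, 155 mm long (its y), 32 mm high
- tape: bystander: roll of amber tape lying flat, 84 mm across, 24 mm high
- cell0: bystander: single purple cell standing upright, 18 mm across, 67 mm high. Origin: centre of its underside
- cell1: bystander: single purple cell with a yellow band standing upright, 18 mm across, 67 mm high. Origin: centre of its underside
- bottle: bystander: white cleaner bottle with a blue cap, 60 mm across, 150 mm high
Things that resemble listed ones, but are neither listed nor needed, are in the scene too. Leave any green look-alike of the tote alone.

How it is judged:
By the outcome, as a careful person would: the job done as asked, in the order asked, and still so for the second after the job is handed in, while the arm keeps its last pose, push and grip.
It also fails if it takes over 58 s, if anything falls off the work surface, if the arm or the gripper's body presses on something with over 40 N, if the wrist force passes 120 N, or if a joint passes its speed limit or range.

### The arm

A 6-joint arm with a two-finger parallel gripper is mounted at the origin on the work surface. World frame = base frame: x ahead of the robot, y to its left, z up, the work surface at z = 0. Lengths are in m, angles in degrees, forces in N, time in s.
With the tool pointing down it reaches from about 0.375 to 0.9 m from the base axis. Payload 3.1 kg.
Tool frame: the origin (TCP) lies on the centre line of the jaws, within the pads' length; the fingertips stand 8 mm ahead of it and the grasp point (between the pads) lies 11 mm behind it; z points along the fingers, y is the line along which they close (so a half turn about z gives the same grasp; the last joint's range is limited). The gripper opens to 87 mm and grips with 3 to 60 N. Pads are 19 mm wide; open, the fingers measure 117 mm over their backs; the gripper's body (75 mm by 190 mm) begins 51 mm behind the grasp point.
Start: joints at [-77.894, 30.224, 82.088, -0, 67.689, -10.227], TCP at [0.238, -0.578, 0.231] pointing down, gripper open.
Joint ranges: [-176.69, 176.69], [-43.24, 126.21], [12.49, 139.97], [-82, 262], [0, 151.66], [-163.58, 163.58]. Speed limits (degrees/s): [159.86, 159.86, 180, 180, 180, 180].

### API

Orientations are given as a 3x3 rotation matrix whose columns are the frame's x, y, z axes.
In Python, from rig import * gives the robot as it stands.
- The arm moves only by the tool step_arm, never from a script. Its argument "targets" is a list of rows, each a list of 5 numbers: the opening, from -1 (shut) to 1 (fully open), then the shift along the world's x, y, z normalised to -1 to 1, where 1 is 0.25 m, then the turn about the world's z normalised to -1 to 1, where 1 is 180 degrees. In form: [[fingers, x, y, z, turn], ...]. A call has 1 to 20 rows; each row is the pose to reach, as a shift and turn from the pose commanded when the call began, turning the shorter way round; what a row does not reach only later rows make up. A row lasts 1/10 s, in which the tool goes at most 50 mm and 8.59 degrees, less where a joint would pass 70% of its speed; a pose out of reach is approached as far as the arm can. A call with a number of a shift or a turn outside -1 to 1 is refused whole. A call with a gripper value outside its range is refused whole. The fingers move at their own pace and stop on an object; the grip force is fixed at half the most. Time passes only in rows, so rows that repeat a pose let the fingers close. It gives the time, the measured TCP pose, the force, the opening and the grip force at its end, in the units of the state.
- read_state(): the state, without advancing time (a new reading comes with each control period).
- capture(name): name is "scene" or "side" or "wrist"; returns a dict with "color" (384x512x3 uint8, red, green, blue), "mtx" (3x3 intrinsics, pixels), "k1" (the pictures are not rectified: a ray, as slopes to the right and down, at radius r is drawn at 1 + k1 r^2 times it, then the intrinsics apply), "pose" (4x4, takes a point from camera to world coordinates). Camera axes: x right, y down, z forward; pixel columns grow to the right and rows downward; lengths in m; the calibration is good to about 2 mm. A picture is of the moment at which its call begins. There is no depth.
- hand_in(): hands the job in; it is judged then, once.
The state is a dict: "time_s": time; "joint_positions": joint angles; "qvel": joint speeds; "tau": joint torques, N m; "position": TCP position; "tcp_rot": TCP orientation; "force": force on the tool from outside, world axes, zero at the start; "moment": the same for the moment, N m; "opening": opening from 0.0 (shut) to 1.0 (fully open); "grasp_force": force on a finger pad.
Only numpy, scipy, OpenCV 4.12 (cv2) and the standard library are available. Lean on these libraries where they do the work, as an engineer would, in place of code of your own. Each camera call takes 0.05 s, during which the arm holds its last target. There are 200 camera calls.

## Working session

There is one attempt and no reset: what is moved stays moved. The work goes in short steps, Python scripts to look and compute and a tool call to move; the robot and the scene stay as the last step left them, time stands still between calls to the robot, and variables do not carry over. Pictures are saved under pics/ and viewed, at most 10 in all, crops included, and the job is handed in when it is done.

Besides the shell and the picture viewer there is one more tool, called after "Call:" in YAML: its name, and indented under it one key for each argument. step_arm: Moves the arm, as the interface text tells. Scaled input: -1 to 1 covers 0.25 m each way for a shift and 180 degrees each way for a turn. Its arguments: {"type":"object","properties":{"targets":{"type":"array","items":{"type":"array","items":{"type":"number"}}}},"required":["targets"]}

```bash
ls; mkdir -p pics; cat > h.py <<'E'
from rig import *
import numpy as np, cv2, pickle
def grab(tag,names=("scene","side","wrist")):
    o={}
    for n in names:
        o[n]=capture(n); cv2.imwrite(f"pics/{tag}_{n}.png",o[n]["color"][...,::-1])
    pickle.dump(o,open(f"pics/{tag}.pkl","wb")); return o
def ray(c,uv):
    uv=np.asarray(uv,float).reshape(-1,1,2)
    d=np.array([c["k1"],0,0,0,0],float)
    # drawn = (1+k1 r^2)*ideal  -> cv2 distortion model
    p=cv2.undistortPointsIter(uv,c["mtx"],d,None,None,(3,50,1e-9))[:,0]
    v=np.c_[p,np.ones(len(p))]@c["pose"][:3,:3].T
    return c["pose"][:3,3],v
def onz(c,uv,z):
    o,v=ray(c,uv); return o+v*((z-o[2])/v[:,2])[:,None]
def proj(c,P):
    P=np.asarray(P,float).reshape(-1,3); R=c["pose"][:3,:3]; t=c["pose"][:3,3]
    q=(P-t)@R; q=q[:,:2]/q[:,2:]; q=q*(1+c["k1"]*(q**2).sum(1))[:,None]
    return q@c["mtx"][:2,:2].T+c["mtx"][:2,2]
def tri(c1,a,c2,b):
    o1,v1=ray(c1,a);o2,v2=ray(c2,b);out=[]
    for x,y in zip(v1,v2):
        s=np.linalg.lstsq(np.c_[x,-y],o2-o1,rcond=None)[0]
        p,q=o1+s[0]*x,o2+s[1]*y; out.append([*((p+q)/2),np.linalg.norm(p-q)])
    return np.array(out)
E
python3 - <<'E'
from h import *
o=grab("a")
for n,c in o.items(): print(n,c["pose"].round(3).tolist(),c["k1"],c["mtx"][0,0])
a=np.hstack([o["scene"]["color"],o["side"]["color"]])
cv2.imwrite("pics/a_both.png",cv2.resize(a,(800,300),interpolation=cv2.INTER_AREA)[...,::-1])
print(read_state())
E
```

```text
pics
scene [[-0.76, 0.522, -0.388, 1.114], [0.65, 0.617, -0.444, 0.744], [0.007, -0.589, -0.808, 1.371], [0.0, 0.0, 0.0, 1.0]] 0.007605844475233235 486.26808545312457
side [[-0.793, -0.323, 0.516, -0.325], [-0.609, 0.452, -0.652, 0.984], [-0.023, -0.831, -0.555, 0.917], [0.0, 0.0, 0.0, 1.0]] -0.03461303516994828 411.13830408489514
wrist [[0.379, -0.891, -0.25, 0.306], [-0.925, -0.366, -0.099, -0.549], [-0.003, 0.269, -0.963, 0.385], [0.0, 0.0, 0.0, 1.0]] 0.031210360610228284 322.0957562937607
{'time_s': 0.15, 'joint_positions': array([-7.78926485e+01,  3.02686954e+01,  8.21410385e+01, -6.29685997e-04,
        6.76896642e+01, -1.02262471e+01]), 'qvel': array([ 0.05909086, -0.16505623, -0.28799196,  0.109026  ,  0.10282783,
        0.03802583]), 'tau': array([-5.39990851e-04, -4.40430629e+01, -1.76841813e+01,  6.32728217e-02,
        5.52998018e-02, -1.07160988e-04]), 'position': array([ 0.23741361, -0.57754058,  0.22976694]), 'tcp_rot': array([[ 9.24985511e-01,  3.80002190e-01, -3.73810290e-04],
       [ 3.80002257e-01, -9.24984008e-01,  1.69410309e-03],
       [ 2.97994343e-04, -1.70906956e-03, -9.99998495e-01]]), 'force': array([-0.64543477, -0.04781463, -0.22081979]), 'moment': array([-0.01960212, -0.00235602, -0.0158134 ]), 'grasp_force': 0.0, 'opening': 0.9995874725474502}
```

View pics/a_scene.png

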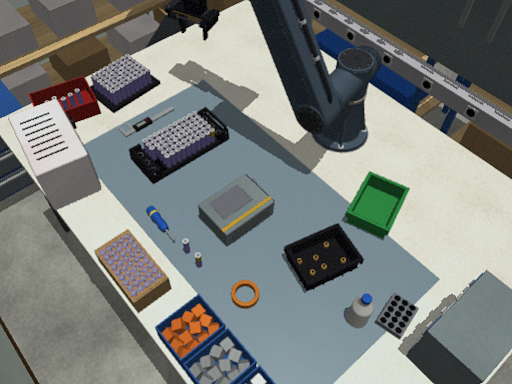

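View pics/a_side.png

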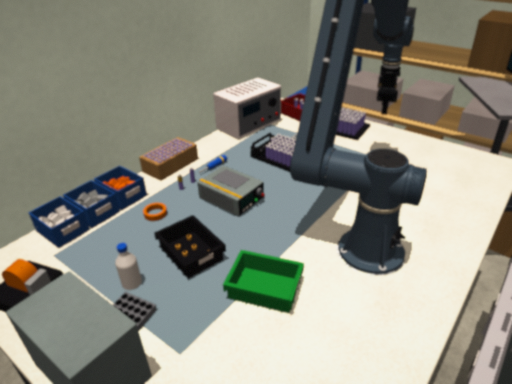

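```bash
python3 - <<'E'
import cv2,numpy as np
s=cv2.imread("pics/a_scene.png");d=cv2.imread("pics/a_side.png")
r=lambda im,x,y,w,h,k:cv2.resize(im[y:y+h,x:x+w],None,fx=k,fy=k,interpolation=cv2.INTER_CUBIC)
A=r(s,276,216,100,75,4)   # tote scene
B=r(d,146,206,100,75,4)
C=r(s,120,95,160,150,2.5) # 400x375
D=r(d,180,120,160,120,2.5) #400x300
out=np.zeros((600,800,3),np.uint8)
out[:300,:400]=A;out[:300,400:]=B
out[300:600,:400]=cv2.resize(s[95:245,115:315],(400,300),interpolation=cv2.INTER_CUBIC);out[300:600,400:]=D
cv2.imwrite("pics/a_crops.png",out)
E
```

```text
(no output)
```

View pics/a_crops.png

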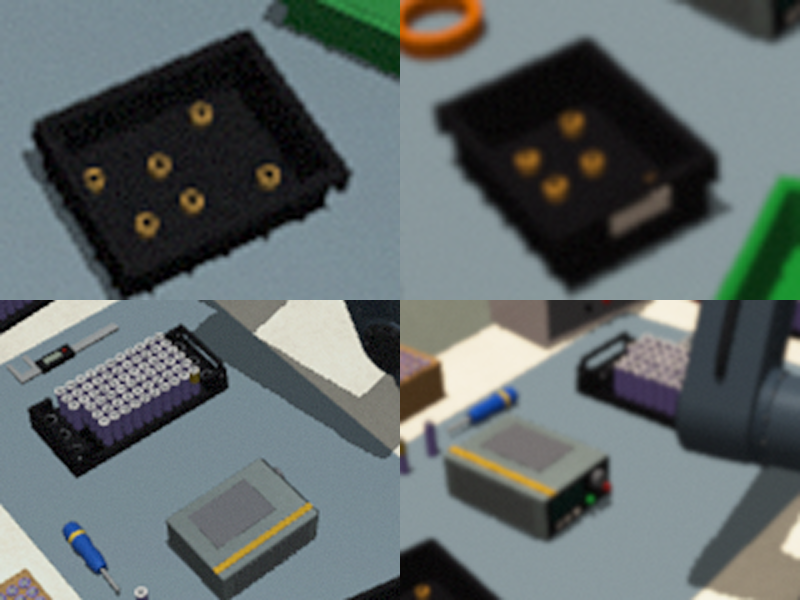

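```bash
cat > m.py <<'E'
from h import *
o=pickle.load(open("pics/a.pkl","rb"));S,D=o["scene"],o["side"]
T=tri(S,[(285.5,247.2),(338.5,224),(363,261),(305,284)],D,[(193,215.5),(225,246),(188.5,273),(155.2,233)])
print("tote corners +x-y,-x-y,-x+y,+x+y\n",T.round(3)); P=T[:,:2]
print("sides",[np.linalg.norm(P[i]-P[(i+1)%4]).round(3) for i in range(4)],"ctr",P.mean(0).round(3))
f=lambda uv,z:onz(S,uv,z)[:,:2]
Q=f([(285.5,247.2),(338.5,224),(363,261)],.065);print("scene only",Q.round(3).tolist(),np.linalg.norm(np.diff(Q,axis=0),axis=1),((Q[0]+Q[2])/2).round(3))
t=f([(156,182),(229,138.5),(130,151.5)],0.0);print("tray base",t.round(3).tolist())
a=t[1]-t[0];print(np.linalg.norm(a),np.degrees(np.arctan2(*a[::-1])),np.linalg.norm(t[2]-t[0]))
# cell-top blob in both views
g=f([(229,245),(200,217.5),(274,212.5)],0.0);print("tester base",g.round(3).tolist(),np.linalg.norm(g[0]-g[1]),np.linalg.norm(g[0]-g[2]))
k=f([(199,210),(274,200),(246.5,175)],0.08);print("tester top L,R,back",k.round(3).tolist(),np.linalg.norm(k[2]-k[0]),np.linalg.norm(k[2]-k[1]))
# bystanders
for n,uv in dict(driver=(150,212),drtip=(173,240),cellA=(186,252),cellB=(198,265),tape=(245,294)).items(): print(n,f([uv],0)[0].round(3))
# bushings
h=cv2.cvtColor(S["color"],cv2.COLOR_RGB2HSV);m=cv2.inRange(h,(10,90,90),(30,255,255))[216:291,276:376]
n,_,st,ce=cv2.connectedComponentsWithStats(m)
for i in range(1,n):
    if st[i,4]>8: print("bush",st[i,4],f([ce[i]+(276,216)],.016)[0].round(3))
E
python3 m.py
```

```text
tote corners +x-y,-x-y,-x+y,+x+y
 [[0.533 0.261 0.061 0.007]
 [0.346 0.309 0.059 0.005]
 [0.374 0.442 0.036 0.005]
 [0.573 0.39  0.056 0.001]]
sides [np.float64(0.193), np.float64(0.136), np.float64(0.206), np.float64(0.135)] ctr [0.456 0.35 ]
scene only [[0.536, 0.266], [0.35, 0.313], [0.391, 0.451]] [0.19182283 0.14388444] [0.463 0.358]
tray base [[0.676, -0.246], [0.349, -0.239], [0.669, -0.425]]
0.3275790387286159 178.8759705704996 0.1796290384804395
tester base [[0.641, 0.118], [0.648, -0.027], [0.445, 0.119]] 0.14474003895990684 0.195712462216828
tester top L,R,back [[0.661, -0.006], [0.452, 0.12], [0.453, -0.016]] 0.20800015215816142 0.13575298604914246
driver [ 0.764 -0.153]
drtip [ 0.768 -0.014]
cellA [0.762 0.049]
cellB [0.761 0.111]
tape [0.712 0.28 ]
bush 20 [0.408 0.323]
bush 19 [0.466 0.334]
bush 21 [0.407 0.396]
bush 16 [0.513 0.309]
bush 21 [0.469 0.372]
bush 23 [0.51  0.363]
```

Call:
step_arm:
  targets:
    - [1,1,1,0.08,0.1]
    - [1,1,1,0.08,0.1]
    - [1,1,1,0.08,0.1]
    - [1,1,1,0.08,0.1]
    - [1,1,1,0.08,0.1]
    - [1,1,1,0.08,0.1]
    - [1,1,1,0.08,0.1]
    - [1,1,1,0.08,0.1]
    - [1,1,1,0.08,0.1]

```text
time_s: 1.05
position: [0.4883, -0.3267, 0.2504]
tcp_rot: [[0.76, 0.65, -0.001], [0.65, -0.76, -0.0], [-0.001, -0.0, -1.0]]
force: [0.1, -1.0, -0.6]
opening: 1.001
grasp_force: 0.0
```

Call:
step_arm:
  targets:
    - [1,0,1,0,0.1]
    - [1,0,1,0,0.1]
    - [1,0,1,0,0.1]
    - [1,0,1,0,0.1]
    - [1,0,1,0,0.1]
    - [1,0,1,0,0.1]

```text
time_s: 1.65
position: [0.4852, -0.074, 0.2502]
tcp_rot: [[0.522, 0.853, -0.003], [0.853, -0.522, 0.003], [0.001, -0.004, -1.0]]
force: [0.1, -0.7, 0.1]
opening: 1.001
grasp_force: 0.0
```

Call:
step_arm:
  targets:
    - [1,0,1,0,0.097]
    - [1,0,1,0,0.097]
    - [1,0,1,0,0.097]
    - [1,0,1,0,0.097]
    - [1,0,1,0,0.097]
    - [1,0,1,0,0.097]

```text
time_s: 2.25
position: [0.4878, 0.1751, 0.2505]
tcp_rot: [[0.241, 0.971, 0.001], [0.971, -0.241, 0.001], [0.002, 0.0, -1.0]]
force: [0.2, -0.3, -0.8]
opening: 1.001
grasp_force: 0.0
```

Call:
step_arm:
  targets:
    - [1,0.2,0.68,0.0,0]
    - [1,0.2,0.68,0,0]
    - [1,0.2,0.68,0,0]
    - [1,0.2,0.68,0,0]
    - [1,0.2,0.68,0,0]
    - [1,0.2,0.68,0,0]
    - [1,0.2,0.68,0,0]

```text
time_s: 2.95
position: [0.5379, 0.3392, 0.2501]
tcp_rot: [[0.248, 0.969, -0.001], [0.969, -0.248, -0.001], [-0.002, -0.001, -1.0]]
force: [0.7, -0.4, -0.0]
opening: 0.999
grasp_force: 0.0
```

```bash
python3 - <<'E'
from h import *
o=grab("b"); s=read_state(); print(s["time_s"],s["position"],s["tcp_rot"][:,1],s["joint_positions"])
E
```

```text
3.1 [0.53773397 0.34006989 0.2506909 ] [ 9.68888933e-01 -2.47495870e-01 -1.75013583e-04] [ 2.22719180e+01  2.99468917e+01  7.90760966e+01 -2.10679764e-02
  7.10042987e+01  3.66081577e+01]
```

View pics/b_wrist.png

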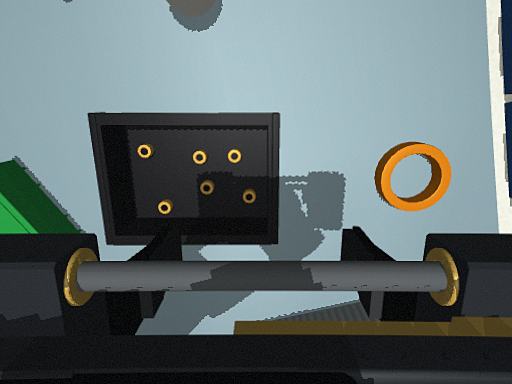

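```bash
python3 - <<'E'
from h import *
o=pickle.load(open("pics/b.pkl","rb"));W=o["wrist"];S=pickle.load(open("pics/a.pkl","rb"))["scene"]
uv=[(89,113),(279,114),(277,243),(106,244)]
P=onz(W,uv,.065);print(P.round(4).tolist());P=P[:,:2]
print([np.linalg.norm(P[i]-P[(i+1)%4]).round(4) for i in range(4)],P.mean(0))
for i,j in((0,1),(3,2)): a=P[j]-P[i];print(np.degrees(np.arctan2(a[1],a[0])))
print(proj(S,[[*p,.065] for p in P]).round(1).tolist())
print(tri(W,[uv[1],uv[0]]+[uv[2]],S,[(305,283),(363,261),(285.5,247.2)]).round(3))
m=cv2.inRange(cv2.cvtColor(S["color"],cv2.COLOR_RGB2HSV),(50,150,60),(75,255,255))
c=max(cv2.findContours(m,0,2)[0],key=cv2.contourArea);print("green",onz(S,cv2.boxPoints(cv2.minAreaRect(c)),.06).round(3).tolist())
E
```

```text
[[0.3851, 0.4468, 0.065], [0.5719, 0.3985, 0.065], [0.5363, 0.26, 0.065], [0.3475, 0.3075, 0.065]]
[np.float64(0.193), np.float64(0.143), np.float64(0.1946), np.float64(0.1443)] [0.46019689 0.35319124]
-14.491609444283169
-14.116856085130678
[[363.1, 258.9], [307.8, 284.6], [284.3, 246.0], [337.8, 222.3]]
[[0.574 0.395 0.068 0.009]
 [0.38  0.448 0.05  0.004]
 [0.537 0.264 0.069 0.005]]
green [[0.295, 0.297, 0.06], [0.108, 0.219, 0.06], [0.064, 0.366, 0.06], [0.248, 0.432, 0.06]]
```

Call:
step_arm:
  targets:
    - [1,0.046,-0.036,-0.2,0]
    - [1,0.046,-0.036,-0.4,0]
    - [1,0.046,-0.036,-0.55,0]
    - [1,0.046,-0.036,-0.68,0]
    - [1,0.046,-0.036,-0.77,0]
    - [1,0.046,-0.036,-0.83,0]
    - [1,0.046,-0.036,-0.83,0]
    - [-1,0.046,-0.036,-0.83,0]
    - [-1,0.046,-0.036,-0.83,0]
    - [-1,0.046,-0.036,-0.83,0]
    - [-1,0.046,-0.036,-0.83,0]
    - [-1,0.046,-0.036,-0.83,0]
    - [-1,0.046,-0.036,-0.83,0]
    - [-1,0.046,-0.036,-0.83,0]

```text
time_s: 4.5
position: [0.549, 0.3329, 0.0431]
tcp_rot: [[0.245, 0.969, 0.0], [0.969, -0.245, 0.0], [0.0, 0.0, -1.0]]
force: [0.4, 1.0, -0.2]
opening: 0.446
grasp_force: 0.0
```

Call:
step_arm:
  targets:
    - [-1,0,0,0.04,0]
    - [-1,0,0,0.1,0]
    - [-1,0,0,0.2,0]
    - [-1,0,0,0.2,0]
    - [-1,0,0,0.2,0]

```text
time_s: 5.0
position: [0.5498, 0.3332, 0.0946]
tcp_rot: [[0.245, 0.969, 0.003], [0.969, -0.245, 0.001], [0.002, 0.002, -1.0]]
force: [-0.5, -0.5, -0.8]
opening: 0.03
grasp_force: 0.0
```

```bash
python3 - <<'E'
from h import *
o=grab("c"); s=read_state(); print(s["time_s"],s["position"],s["force"],s["moment"],s["opening"],s["grasp_force"])
r=lambda im,x,y:cv2.resize(im[y:y+150,x:x+200],(400,300))
cv2.imwrite("pics/c_m.png",np.hstack([r(o["scene"]["color"],230,160),r(o["side"]["color"],110,170)])[...,::-1])
E
```

```text
5.15 [0.54834437 0.33264637 0.09239022] [ 0.06919969  0.20844266 -0.11547302] [ 0.01267187 -0.08870821  0.03110606] 0.0064847929819789605 0.0
```

View pics/c_m.png

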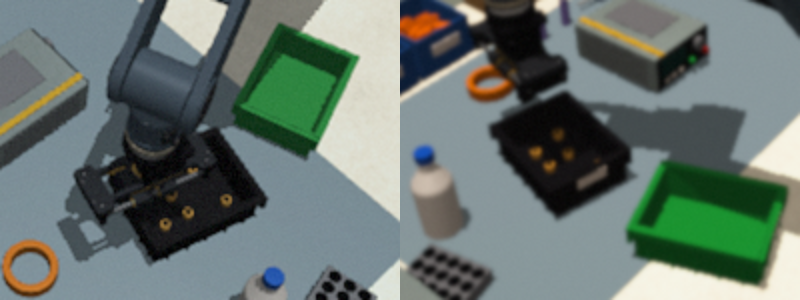

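Call:
step_arm:
  targets:
    - [0,0,0,0,0]
    - [0,0,0,0,0]
    - [0,0,0,0,0]
    - [0,0,0,0,0]
    - [0,0,0,0,0]
    - [0,0,0,0,0]
    - [0,0,0,0,0]
    - [0,0,0,0,0]
    - [0,0,0,-0.1,0]
    - [0,0,0,-0.16,0]
    - [0,0,0,-0.2,0]
    - [0,0,0,-0.2,0]
    - [-1,0,0,-0.2,0]
    - [-1,0,0,-0.2,0]
    - [-1,0,0,-0.2,0]
    - [-1,0,0,-0.2,0]
    - [-1,0,0,-0.2,0]
    - [-1,0,0,-0.2,0]
    - [-1,0,0,-0.2,0]
    - [-1,0,0,-0.2,0]

```text
time_s: 7.15
position: [0.5493, 0.333, 0.0435]
tcp_rot: [[0.245, 0.969, 0.001], [0.969, -0.245, 0.0], [0.0, 0.001, -1.0]]
force: [-1.0, -0.7, 3.7]
opening: 0.135
grasp_force: 30.0
```

Call:
step_arm:
  targets:
    - [-1,0,0,0.03,0]
    - [-1,0,0,0.08,0]
    - [-1,0,0,0.16,0]
    - [-1,0,0,0.28,0]
    - [-1,0,0,0.4,0]
    - [-1,0,0,0.44,0]
    - [-1,0,0,0.44,0]

```text
time_s: 7.85
position: [0.5501, 0.3334, 0.1551]
tcp_rot: [[0.245, 0.969, 0.004], [0.969, -0.245, 0.002], [0.002, 0.004, -1.0]]
force: [0.5, 0.0, -4.2]
opening: 0.136
grasp_force: 30.0
```

```bash
python3 - <<'E'
from h import *
o=grab("d"); s=read_state(); print(s["time_s"],s["position"],s["force"],s["moment"],s["opening"],s["grasp_force"])
r=lambda im,x,y:cv2.resize(im[y:y+150,x:x+200],(400,300))
cv2.imwrite("pics/d_m.png",np.hstack([r(o["scene"]["color"],230,160),r(o["side"]["color"],110,130)])[...,::-1])
E
```

```text
8.0 [0.54774579 0.33236136 0.15136907] [-0.75534716  0.35043229 -3.2775341 ] [-0.1146431  -0.30370988  0.00290233] 0.1350810682755142 30.050251891029802
```

View pics/d_m.png

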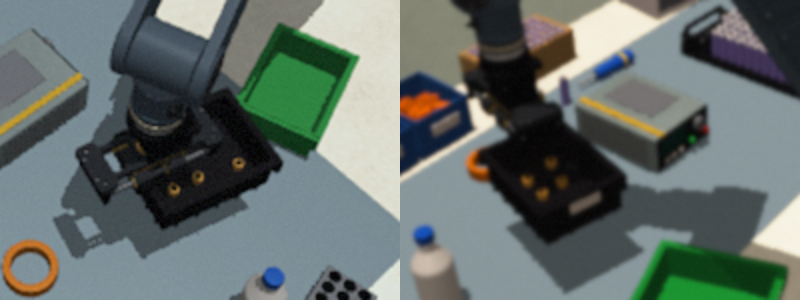

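```bash
python3 - <<'E'
import cv2
s=cv2.imread("pics/a_scene.png")
c=cv2.resize(s[100:250,124:284],(800,750),interpolation=cv2.INTER_CUBIC)[:,:]
c=cv2.resize(s[100:248,122:282],(640,592),interpolation=cv2.INTER_CUBIC)
c=cv2.convertScaleAbs(c,alpha=1.5,beta=15)
for i in range(0,640,80): cv2.line(c,(i,0),(i,4),(0,0,255),1)
cv2.imwrite("pics/a_z.png",c)
E
```

```text
(no output)
```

View pics/a_z.png

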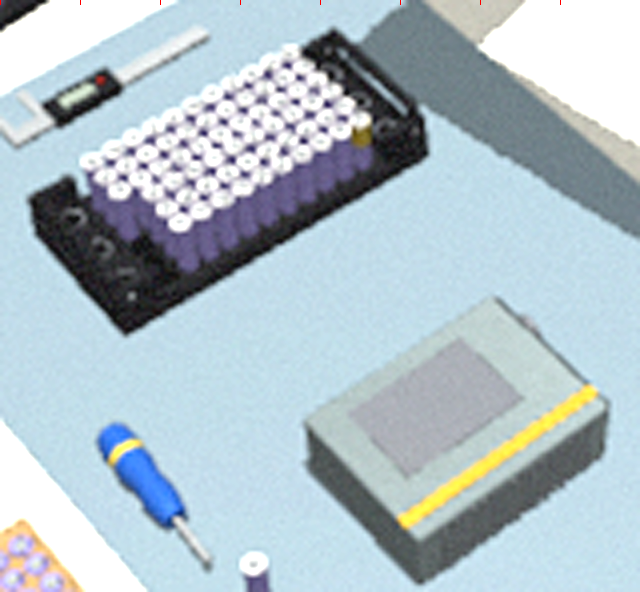

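```bash
python3 - <<'E'
from h import *
S=pickle.load(open("pics/a.pkl","rb"))["scene"]
f=lambda u,z:onz(S,np.array(u)/4+[122,100],z)[:,:2].round(4)
k=f([(307,425),(497,298),(607,402),(418,537)],.08);print("top",k.tolist(),k.mean(0),[np.linalg.norm(k[i]-k[(i+1)%4]).round(3) for i in range(4)])
print("base",f([(422,584),(605,455),(309,468)],0).tolist())
t=f([(127,334),(428,156),(33,228)],0);print("tray base",t.tolist(),np.linalg.norm(t[1]-t[0]),np.linalg.norm(t[2]-t[0]))
# near row of cell tops (z=.08): first & last visible, far row
c=f([(180,223),(361,122),(90,162),(290,53)],.08);print("cells",c.tolist())
c=f([(82,168),(288,44)],.08)
E
```

```text
top [[0.6526, -0.0185], [0.4522, -0.0184], [0.4536, 0.1205], [0.6506, 0.1201]] [0.55225  0.050925] [np.float64(0.2), np.float64(0.139), np.float64(0.197), np.float64(0.139)]
base [[0.6471, 0.1176], [0.4508, 0.121], [0.6491, -0.0299]]
tray base [[0.6861, -0.2454], [0.3504, -0.2374], [0.6831, -0.4021]] 0.33579530967540333 0.15672871466326777
cells [[0.6083, -0.2582], [0.4151, -0.2509], [0.6284, -0.3676], [0.4116, -0.362]]
```

Call:
step_arm:
  targets:
    - [-1,0.03,-0.08,0,0.01]
    - [-1,0.06,-0.22,0,0.02]
    - [-1,0.1,-0.38,0,0.03]
    - [-1,0.14,-0.56,0,0.045]
    - [-1,0.2,-0.74,0,0.06]
    - [-1,0.24,-0.9,0,0.071]
    - [-1,0.24,-1,0,0.071]
    - [-1,0.24,-1,0,0.071]

```text
time_s: 8.8
position: [0.6086, 0.079, 0.151]
tcp_rot: [[0.03, 1.0, -0.003], [1.0, -0.03, -0.001], [-0.001, -0.003, -1.0]]
force: [-0.2, -0.3, -4.0]
opening: 0.137
grasp_force: 30.1
```

Call:
step_arm:
  targets:
    - [-1,0,-0.12,0,0]
    - [-1,0,-0.3,0,0]
    - [-1,0,-0.48,0,0]
    - [-1,0,-0.64,0,0]
    - [-1,0,-0.76,0,0]
    - [-1,0,-0.84,0,0]
    - [-1,0,-0.87,0,0]
    - [-1,0,-0.87,0,0]
    - [-1,0,-0.87,0,0]

```text
time_s: 9.7
position: [0.6085, -0.1329, 0.1523]
tcp_rot: [[0.024, 1.0, -0.002], [1.0, -0.024, 0.002], [0.002, -0.002, -1.0]]
force: [-0.1, 0.5, -3.0]
opening: 0.138
grasp_force: 30.0
```

Call:
step_arm:
  targets:
    - [-1,0.006,-0.004,-0.1,0]
    - [-1,0.006,-0.004,-0.2,0]
    - [-1,0.006,-0.004,-0.29,0]
    - [-1,0.006,-0.004,-0.36,0]
    - [-1,0.006,-0.004,-0.4,0]
    - [-1,0.006,-0.004,-0.42,0]
    - [-1,0.006,-0.004,-0.43,0]
    - [-1,0.006,-0.004,-0.438,0]
    - [-1,0.006,-0.004,-0.438,0]

```text
time_s: 10.6
position: [0.611, -0.1356, 0.0444]
tcp_rot: [[0.025, 1.0, 0.001], [1.0, -0.025, -0.0], [-0.0, 0.001, -1.0]]
force: [-1.2, 0.6, -1.9]
opening: 0.136
grasp_force: 30.0
```

```bash
python3 - <<'E'
from h import *
o=grab("e"); s=read_state(); print(s["time_s"],s["position"],s["tcp_rot"][:,1],s["force"],s["moment"],s["opening"])
r=lambda im,x,y:cv2.resize(im[y:y+150,x:x+200],(400,300))
r2=lambda im:cv2.resize(im,(400,300))
cv2.imwrite("pics/e_m.png",np.hstack([r(o["scene"]["color"],120,95),r2(o["wrist"]["color"])])[...,::-1])
E
```

```text
10.75 [ 0.61097241 -0.13573139  0.04437242] [ 0.99968051 -0.02524478  0.00125577] [ 0.20342748  1.46754564 -1.48278465] [ 0.09134302 -0.17929029 -0.04706661] 0.14014746412886925
```

View pics/e_m.png

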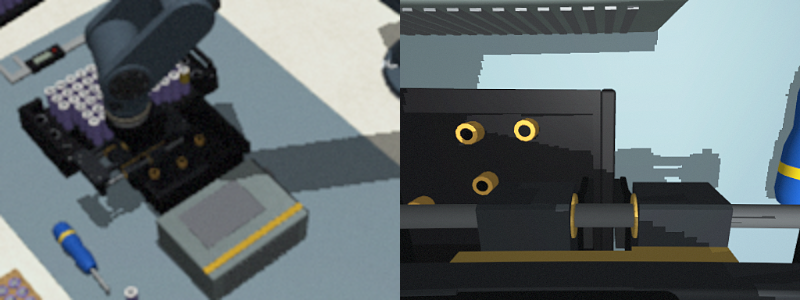

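```bash
python3 - <<'E'
from h import *
W=pickle.load(open("pics/e.pkl","rb"))["wrist"]
print(onz(W,[(275,115),(40,114)],.065).round(4).tolist(),onz(W,[(110,68),(192,66),(300,64)],0).round(4).tolist())
# column profile of the tester base edge
for u in (20,80,120): print(u,W["color"][40:120:4,u].sum(1).tolist())
E
```

```text
[[0.6191, -0.0656, 0.065], [0.5254, -0.0632, 0.065]] [[0.5276, -0.0393, 0.0], [0.5745, -0.0391, 0.0], [0.6365, -0.0396, 0.0]]
20 [200, 330, 347, 353, 344, 345, 341, 344, 355, 351, 350, 360, 354, 353, 354, 355, 348, 352, 281, 123]
80 [177, 331, 359, 360, 348, 357, 348, 348, 358, 357, 350, 355, 367, 362, 361, 358, 356, 350, 376, 143]
120 [188, 323, 359, 353, 361, 357, 357, 354, 630, 630, 627, 635, 630, 633, 638, 636, 629, 635, 660, 164]
```

```bash
python3 - <<'E'
from h import *
W=pickle.load(open("pics/e.pkl","rb"))["wrist"]
print(onz(W,[(20,43),(80,42),(120,42)],0).round(4).tolist())
print(W["color"][36:50,80].sum(1).tolist())
E
```

```text
[[0.4804, -0.0258, 0.0], [0.5132, -0.0256, 0.0], [0.5354, -0.0259, 0.0]]
[179, 186, 187, 188, 177, 184, 211, 218, 331, 361, 358, 354, 359, 353]
```

Call:
step_arm:
  targets:
    - [-0.4,0,0,0,0]
    - [-0.4,0,0,0,0]
    - [-0.4,0,0,0,0]
    - [-0.4,0,0,0,0]
    - [-0.4,0,0,0.04,0]
    - [-0.4,0,-0.1,0.075,0]
    - [-0.4,0.004,-0.18,0.075,0]
    - [-0.4,0.004,-0.18,0.075,0]
    - [-1,0.004,-0.18,0.075,0]
    - [-1,0.004,-0.18,0.075,0]
    - [-1,0.004,-0.18,0.075,0]
    - [-1,0.004,-0.18,0.075,0]
    - [-1,0.004,-0.18,0.075,0]
    - [-1,0.004,-0.18,0.075,0]

```text
time_s: 12.15
position: [0.6111, -0.18, 0.0618]
tcp_rot: [[0.025, 1.0, -0.001], [1.0, -0.025, 0.001], [0.001, -0.001, -1.0]]
force: [-1.4, 0.3, -1.8]
opening: 0.132
grasp_force: 30.0
```

Call:
step_arm:
  targets:
    - [-1,0,0,-0.01,0]
    - [-1,0,-0.02,-0.01,0]
    - [-1,0,-0.04,-0.01,0]
    - [-1,0,-0.04,-0.01,0]

```text
time_s: 12.55
position: [0.6128, -0.1908, 0.0617]
tcp_rot: [[0.026, 1.0, 0.003], [1.0, -0.026, -0.001], [-0.0, 0.003, -1.0]]
force: [0.2, 1.7, 7.5]
opening: 0.136
grasp_force: 30.0
```

```bash
cat > look.py <<'E'
import sys
from h import *
t=sys.argv[1]; o=grab(t); s=read_state(); print(s["time_s"],s["position"].round(4),"F",s["force"].round(1),"M",s["moment"].round(2),s["opening"].round(3),s["grasp_force"])
# bushings by brass colour in the wrist picture
W=o["wrist"]["color"]; m=cv2.inRange(cv2.cvtColor(W,cv2.COLOR_RGB2HSV),(12,120,110),(28,255,255))
n,_,st,ce=cv2.connectedComponentsWithStats(m)
print([(ce[i].round(0).tolist(),int(st[i,4])) for i in range(1,n) if st[i,4]>25])
# +y rim edge of the tote in the wrist picture: bright->black going down
for u in (60,140,220): 
    g=W[:200,u].sum(1).astype(int); r=[v for v in range(1,200) if g[v]<190 and g[v-1]>=230 ]; print(u,r,end=" ")
print()
E
python3 look.py f1
```

```text
Traceback (most recent call last):
  File "look.py", line 3, in <module>
    t=sys.argv[1]; o=grab(t); s=read_state(); print(s["time_s"],s["position"].round(4),"F",s["force"].round(1),"M",s["moment"].round(2),s["opening"].round(3),s["grasp_force"])
                                                                                                                                        ^^^^^^^^^^^^^^^^^^
AttributeError: 'float' object has no attribute 'round'
```

```bash
sed -i 's/s\["opening"\].round(3)/s["opening"]/' look.py; python3 look.py f2
python3 - <<'E'
from h import *
W=pickle.load(open("pics/f2.pkl","rb"))["wrist"]; E0=pickle.load(open("pics/e.pkl","rb"))["wrist"]
for C in(E0,W):
  for u in (40,140,220):
    g=C["color"][:,u].sum(1).astype(int); v=next(v for v in range(60,300) if g[v]<170); print(u,v,onz(C,[(u,v)],.065).round(4).tolist())
E
```

```text
12.85 [ 0.6128 -0.1908  0.0617] F [-0.9  0.4  7.8] M [ 0.25  0.1  -0.04] 0.13356841761072752 30.009722113609314
[([164.0, 86.0], 198), ([94.0, 91.0], 530), ([489.0, 119.0], 337), ([114.0, 159.0], 491), ([196.0, 176.0], 300), ([32.0, 191.0], 602), ([222.0, 277.0], 302), ([300.0, 276.0], 326), ([262.0, 326.0], 5228)]
60 [1] 140 [3, 34] 220 [] 
40 113 [[0.5255, -0.0628, 0.065]]
140 114 [[0.5648, -0.0639, 0.065]]
220 145 [[0.5961, -0.077, 0.065]]
40 60 [[0.521, -0.0962, 0.065]]
140 60 [[0.5635, -0.0968, 0.065]]
220 60 [[0.5981, -0.0974, 0.065]]
```

Call:
step_arm:
  targets:
    - [-0.74,0,0,0.01,0]
    - [-0.74,0,0,0.01,0]
    - [-0.74,0,0,0.01,0]

```text
time_s: 13.15
position: [0.6117, -0.1906, 0.0621]
tcp_rot: [[0.025, 1.0, 0.0], [1.0, -0.025, -0.0], [-0.0, 0.0, -1.0]]
force: [0.2, 0.2, -1.9]
opening: 0.135
grasp_force: 19.8
```

Call:
step_arm:
  targets:
    - [-0.72,0,0,0,0]
    - [-0.72,0,0,0,0]
    - [-0.72,0,0,0,0]

```text
time_s: 13.45
position: [0.6115, -0.1907, 0.0623]
tcp_rot: [[0.025, 1.0, -0.0], [1.0, -0.025, -0.0], [-0.0, -0.0, -1.0]]
force: [0.0, 0.2, 0.4]
opening: 0.142
grasp_force: 0.1
```

Call:
step_arm:
  targets:
    - [-1,0,0,0,0]
    - [-1,0,0,0,0]
    - [-1,0,0,0.012,0]
    - [-1,0,0.026,0.012,0]
    - [-1,0,0.052,0.012,0]
    - [-1,0,0.052,0,0]
    - [-1,0,0.052,0,0]

```text
time_s: 14.15
position: [0.6114, -0.1767, 0.0622]
tcp_rot: [[0.025, 1.0, -0.001], [1.0, -0.025, 0.001], [0.001, -0.001, -1.0]]
force: [-0.1, 0.5, -0.6]
opening: 0.13
grasp_force: 30.0
```

```bash
python3 look.py g; python3 - <<'E'
from h import *
C=pickle.load(open("pics/g.pkl","rb"))["wrist"]
for u in (40,100,160):
    g=C["color"][:,u].sum(1).astype(int); print(u,g[20:110:3].tolist())
print(onz(C,[(160,v) for v in (50,60,70,80,90)],.065)[:,1].round(4), onz(C,[(160,v) for v in (0,10,20,30)],.0)[:,1].round(4))
E
```

```text
14.3 [ 0.6113 -0.1773  0.0622] F [ 0.1  1.5 -0.4] M [ 0.23 -0.04 -0.09] 0.13720399776127726 29.999466240406036
[([165.0, 86.0], 230), ([95.0, 91.0], 539), ([1.0, 84.0], 26), ([488.0, 143.0], 318), ([115.0, 159.0], 449), ([197.0, 176.0], 297), ([33.0, 190.0], 596), ([222.0, 277.0], 303), ([300.0, 276.0], 308), ([261.0, 326.0], 5224)]
60 [1] 140 [3, 34] 220 [36] 
40 [151, 158, 160, 150, 104, 73, 76, 74, 37, 68, 64, 79, 94, 95, 99, 86, 100, 90, 102, 88, 97, 103, 97, 93, 89, 108, 83, 91, 82, 96]
100 [196, 197, 202, 185, 205, 68, 72, 64, 69, 60, 68, 76, 105, 103, 110, 104, 102, 99, 93, 74, 290, 604, 622, 621, 614, 614, 613, 355, 216, 185]
160 [226, 235, 239, 228, 240, 90, 83, 81, 73, 81, 79, 74, 115, 123, 114, 104, 109, 129, 641, 638, 200, 209, 217, 212, 175, 635, 633, 222, 228, 232]
[-0.0792 -0.0831 -0.0872 -0.0913 -0.0955] [-0.042  -0.0472 -0.0525 -0.0579]
```

```bash
python3 - <<'E'
from h import *
for t in "eg":
    C=pickle.load(open(f"pics/{t}.pkl","rb"))["wrist"];W=C["color"]
    m=cv2.inRange(cv2.cvtColor(W,cv2.COLOR_RGB2HSV),(12,120,110),(28,255,255))
    n,_,st,ce=cv2.connectedComponentsWithStats(m)
    for i in range(1,n):
        if 150<st[i,4]<700 and ce[i][0]<215: print(t,ce[i].round(0),onz(C,[ce[i]],.012).round(4)[0],st[i,2:4])
    for u in (100,150,220):
        g=W[:,u].sum(1).astype(int); print(u,[v for v in range(12,150) if abs(g[v+1]-g[v-1])>80])
    S=pickle.load(open(f"pics/{t}.pkl","rb"))["scene"]["color"]
    m=cv2.inRange(cv2.cvtColor(S,cv2.COLOR_RGB2HSV),(12,110,90),(28,255,255))[120:215,150:245]
    n,_,st,ce=cv2.connectedComponentsWithStats(m); C=pickle.load(open(f"pics/{t}.pkl","rb"))["scene"]
    for i in range(1,n):
        if st[i,4]>8: print("sc",t,st[i,4],onz(C,[ce[i]+[150,120]],.012).round(4)[0])
E
```

```text
e [161. 165.] [ 0.554 -0.094  0.012] [31 30]
e [ 87. 169.] [ 0.5107 -0.0953  0.012 ] [36 30]
e [106. 237.] [ 0.515 -0.138  0.012] [26 25]
100 [13, 14, 15, 43, 44, 95, 96, 98, 99, 105, 106, 107, 113, 114, 115, 144, 146]
150 [13, 14, 44, 45, 68, 69, 113, 114]
220 [42, 43, 66, 67, 68, 113, 114, 115, 145, 148]
sc e 12 [ 0.7586 -0.1411  0.012 ]
g [165.  86.] [ 0.5562 -0.0908  0.012 ] [32 29]
g [95. 91.] [ 0.5142 -0.0925  0.012 ] [35 28]
g [115. 159.] [ 0.5201 -0.1336  0.012 ] [32 28]
g [197. 176.] [ 0.571  -0.1459  0.012 ] [28 27]
g [ 33. 190.] [ 0.4646 -0.1526  0.012 ] [37 28]
100 [33, 34, 77, 78, 81, 82, 83, 100, 101, 102, 104, 106]
150 [34, 35, 71, 78, 79, 80, 89, 90, 91, 92]
220 [35, 36, 73, 74]
sc g 11 [ 0.5169 -0.1297  0.012 ]
sc g 13 [ 0.5711 -0.1427  0.012 ]
sc g 12 [ 0.7586 -0.1411  0.012 ]
```

Call:
step_arm:
  targets:
    - [-0.35,0,0,0,0]
    - [-0.35,0,0,0,0]
    - [-0.35,0,0,0,0]
    - [-0.35,0,0,0.1,0]
    - [-0.35,0,0,0.2,0]
    - [-0.35,-0.02,0.1,0.2,0.05]
    - [-0.35,-0.04,0.2,0.2,0.1]
    - [-0.35,-0.067,0.34,0.2,0.15]
    - [-0.35,-0.067,0.44,0.2,0.2]
    - [-0.35,-0.067,0.44,0.2,0.25]
    - [-0.35,-0.067,0.44,0.2,0.3]
    - [-0.35,-0.067,0.44,0.2,0.35]
    - [-0.35,-0.067,0.44,0.2,0.4]
    - [-0.35,-0.067,0.44,0.2,0.45]
    - [-0.35,-0.067,0.44,0.2,0.5]
    - [-0.35,-0.067,0.44,0.2,0.5]
    - [-0.35,-0.067,0.44,0.2,0.5]

```text
time_s: 16.0
position: [0.5949, -0.0678, 0.1124]
tcp_rot: [[-1.0, 0.025, 0.0], [0.025, 1.0, -0.0], [-0.0, -0.0, -1.0]]
force: [0.1, -0.0, 0.0]
opening: 0.326
grasp_force: 0.0
```

```bash
python3 look.py i
```

```text
16.15 [ 0.5948 -0.0677  0.1124] F [0.2 0.  0.3] M [ 0.09 -0.11  0.04] 0.32248889685569815 0.0
[([228.0, 4.0], 166), ([135.0, 22.0], 424), ([224.0, 94.0], 266), ([171.0, 100.0], 236), ([229.0, 144.0], 39), ([228.0, 156.0], 98), ([163.0, 170.0], 282), ([190.0, 276.0], 440), ([332.0, 276.0], 442), ([299.0, 326.0], 5310)]
60 [] 140 [36] 220 [6, 89, 105, 158]
```

View pics/i_wrist.png

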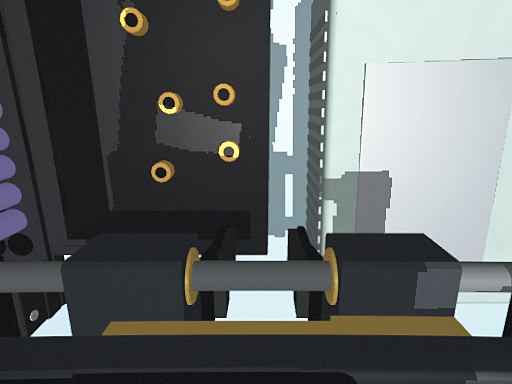

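```bash
python3 - <<'E'
from h import *
C=pickle.load(open("pics/i.pkl","rb"))["wrist"]
print("rim+y",onz(C,[(270,100),(269,240)],.065).round(4).tolist(),"inner",onz(C,[(250,235)],.065).round(4).tolist(),"endrim",onz(C,[(240,253)],.065).round(4).tolist())
for v in (60,150,230): print(C["color"][v,240:330:3].sum(1).tolist())
for v in (60,100,200): print(C["color"][v,0:110:4].sum(1).tolist())
print("-y rim", onz(C,[(40,60),(60,200)],.065).round(4).tolist())
E
```

```text
rim+y [[0.5194, -0.0594, 0.065], [0.6102, -0.0619, 0.065]] inner [[0.6062, -0.0746, 0.065]] endrim [[0.6192, -0.082, 0.065]]
[153, 155, 164, 161, 152, 157, 155, 146, 154, 142, 368, 447, 443, 437, 452, 440, 765, 760, 421, 449, 445, 443, 446, 438, 278, 243, 238, 232, 765, 266]
[116, 135, 133, 137, 130, 129, 145, 135, 134, 120, 461, 721, 759, 758, 759, 758, 745, 757, 427, 438, 450, 446, 436, 240, 264, 290, 269, 765, 292, 563]
[76, 65, 87, 72, 116, 112, 116, 108, 111, 131, 435, 432, 434, 429, 437, 581, 128, 90, 85, 71, 60, 58, 270, 237, 262, 242, 264, 283, 543, 643]
[162, 149, 76, 149, 156, 158, 150, 159, 156, 65, 79, 84, 78, 83, 89, 81, 78, 86, 75, 91, 87, 80, 62, 174, 170, 178, 172, 174]
[155, 157, 152, 155, 64, 157, 152, 152, 147, 166, 156, 75, 77, 88, 101, 88, 84, 74, 70, 79, 93, 76, 72, 85, 176, 175, 181, 180]
[347, 342, 345, 341, 348, 267, 145, 151, 156, 99, 132, 152, 153, 155, 149, 165, 100, 77, 81, 85, 79, 83, 78, 88, 79, 84, 84, 151]
-y rim [[0.4946, -0.1909, 0.065], [0.5782, -0.1964, 0.065]]
```

Call:
step_arm:
  targets:
    - [-0.35,-0.008,0,-0.08,0]
    - [-0.35,-0.008,0,-0.15,0]
    - [-0.35,-0.008,0,-0.19,0]
    - [-0.35,-0.008,0,-0.195,0]
    - [-0.74,-0.008,0,-0.195,0]
    - [-0.74,-0.008,0,-0.195,0]
    - [-0.74,-0.008,0,-0.195,0]
    - [-0.74,-0.008,0,-0.195,0]
    - [-0.74,-0.008,0,-0.195,0]

```text
time_s: 17.05
position: [0.5932, -0.0679, 0.0642]
tcp_rot: [[-1.0, 0.025, 0.001], [0.025, 1.0, -0.001], [-0.001, -0.001, -1.0]]
force: [-0.2, -1.8, 1.7]
opening: 0.137
grasp_force: 12.5
```

Call:
step_arm:
  targets:
    - [-0.74,-0.004,-0.003,0.02,0]
    - [-0.74,-0.012,-0.01,0.05,0]
    - [-0.74,-0.024,-0.019,0.085,0]
    - [-0.74,-0.034,-0.026,0.115,0]
    - [-0.74,-0.044,-0.034,0.14,0]
    - [-0.74,-0.044,-0.034,0.14,0]

```text
time_s: 17.65
position: [0.5818, -0.0765, 0.0997]
tcp_rot: [[-1.0, 0.025, 0.001], [0.025, 1.0, -0.001], [-0.001, -0.0, -1.0]]
force: [0.3, 0.4, -2.2]
opening: 0.139
grasp_force: 20.3
```

```bash
python3 look.py j; python3 - <<'E'
from h import *
C=pickle.load(open("pics/j.pkl","rb"))["wrist"]["color"]
C0=pickle.load(open("pics/i.pkl","rb"))["wrist"]["color"]
for v in (40,120,200):
    for c in (C0,C):
        g=c[v].sum(1).astype(int); print(v,[u for u in range(2,330) if abs(g[u+1]-g[u-1])>50])
E
```

```text
17.8 [ 0.5819 -0.0762  0.0986] F [ 0.4  1.1 -2.6] M [ 0.22 -0.27  0.01] 0.13262491150639763 20.04073492716998
[([233.0, 11.0], 373), ([132.0, 35.0], 543), ([226.0, 110.0], 378), ([168.0, 119.0], 315), ([230.0, 173.0], 339), ([154.0, 196.0], 392), ([221.0, 277.0], 320), ([301.0, 277.0], 329), ([263.0, 326.0], 5289)]
60 [] 140 [] 220 [104, 182] 
40 [2, 6, 7, 31, 85, 86, 124, 125, 269, 270, 271, 272, 273, 274, 292, 293, 308, 309, 310, 311, 312, 317, 323, 324, 326, 327, 328, 329]
40 [6, 7, 81, 119, 120, 121, 136, 137, 146, 147, 148, 273, 274, 275, 276, 277, 278, 308, 309, 325, 326]
120 [19, 23, 24, 46, 97, 98, 118, 155, 156, 217, 218, 219, 267, 268, 269, 270, 275, 276, 277, 292, 293, 308, 309, 325, 326, 327, 328, 329]
120 [13, 14, 85, 86, 106, 107, 149, 150, 151, 152, 153, 156, 157, 158, 168, 169, 170, 174, 175, 176, 179, 180, 181, 191, 192, 219, 220, 221, 222, 228, 229, 230, 234, 235, 236, 272, 273, 274, 275, 280, 281, 282, 305, 306, 307, 322, 323]
200 [19, 20, 21, 35, 36, 39, 40, 60, 61, 107, 108, 113, 267, 268, 269, 284, 285, 291, 292, 293, 305, 306, 307, 322, 323, 324, 325, 326, 327, 328]
200 [19, 20, 89, 90, 93, 139, 140, 143, 144, 145, 154, 155, 156, 160, 161, 165, 166, 167, 271, 272, 273, 274, 279, 280, 281, 303, 304, 305, 319, 320, 321]
```

Call:
step_arm:
  targets:
    - [-0.74,0.015,0.012,-0.05,0]
    - [-0.74,0.03,0.024,-0.1,0]
    - [-0.74,0.03,0.024,-0.1,0]
    - [-0.737,0.03,0.024,-0.1,0]
    - [-0.737,0.03,0.024,-0.1,0]
    - [-0.737,0.03,0.024,-0.1,0]

```text
time_s: 18.4
position: [0.589, -0.0701, 0.0735]
tcp_rot: [[-1.0, 0.025, -0.0], [0.025, 1.0, 0.0], [0.0, 0.0, -1.0]]
force: [-0.2, -0.5, -1.3]
opening: 0.133
grasp_force: 14.6
```

```bash
python3 look.py k
```

```text
18.55 [ 0.5892 -0.0702  0.0738] F [-0.9 -1.  -3.1] M [ 0.12 -0.06 -0.  ] 0.1351121430641401 14.627999067306519
[([112.0, 15.0], 576), ([217.0, 97.0], 398), ([154.0, 108.0], 468), ([223.0, 167.0], 232), ([144.0, 188.0], 441), ([221.0, 277.0], 324), ([301.0, 277.0], 332), ([263.0, 326.0], 5315)]
60 [] 140 [114, 185] 220 [91, 151, 165, 177]
```

Call:
step_arm:
  targets:
    - [-0.736,-0.003,-0.003,0.015,0]
    - [-0.736,-0.008,-0.007,0.03,0]
    - [-0.735,-0.014,-0.012,0.05,0]
    - [-0.735,-0.02,-0.017,0.07,0]
    - [-0.735,-0.026,-0.022,0.09,0]
    - [-0.735,-0.032,-0.027,0.11,0]
    - [-0.735,-0.038,-0.032,0.128,0]
    - [-0.735,-0.038,-0.032,0.128,0]

```text
time_s: 19.35
position: [0.58, -0.0784, 0.1064]
tcp_rot: [[-1.0, 0.025, 0.001], [0.025, 1.0, -0.0], [-0.001, -0.0, -1.0]]
force: [0.1, -0.5, -2.2]
opening: 0.139
grasp_force: 16.0
```

```bash
python3 look.py l
```

```text
19.5 [ 0.58   -0.0781  0.1056] F [ 0.2  1.  -2.5] M [ 0.28 -0.18 -0.06] 0.1371961272847063 15.667515076347627
[([235.0, 13.0], 392), ([137.0, 38.0], 506), ([227.0, 109.0], 366), ([169.0, 119.0], 317), ([230.0, 171.0], 317), ([154.0, 193.0], 386), ([221.0, 276.0], 321), ([301.0, 276.0], 322), ([263.0, 326.0], 5282)]
60 [] 140 [53, 197] 220 []
```

Call:
step_arm:
  targets:
    - [-0.735,0.012,0.01,-0.04,0]
    - [-0.735,0.024,0.02,-0.08,0]
    - [-0.735,0.026,0.024,-0.1,0]
    - [-0.732,0.026,0.024,-0.1,0]
    - [-0.73,0.026,0.024,-0.1,0]
    - [-0.728,0.026,0.024,-0.1,0]
    - [-0.728,0.026,0.024,-0.1,0]
    - [-0.728,0.022,0.02,-0.08,0]
    - [-0.728,0.018,0.016,-0.06,0]
    - [-0.728,0.018,0.016,-0.06,0]

```text
time_s: 20.5
position: [0.5847, -0.0744, 0.0917]
tcp_rot: [[-1.0, 0.025, 0.002], [0.025, 1.0, -0.0], [-0.002, -0.0, -1.0]]
force: [0.5, 0.1, -2.5]
opening: 0.139
grasp_force: 5.9
```

```bash
python3 look.py m
```

```text
20.65 [ 0.5847 -0.0741  0.0909] F [ 1.   0.2 -2.2] M [ 0.29 -0.22 -0.06] 0.14197305773044988 5.523902401328087
[([228.0, 4.0], 177), ([124.0, 23.0], 569), ([220.0, 97.0], 387), ([160.0, 107.0], 359), ([224.0, 163.0], 227), ([146.0, 185.0], 410), ([221.0, 276.0], 326), ([301.0, 277.0], 326), ([263.0, 326.0], 5300)]
60 [] 140 [181, 198] 220 [90, 111, 147, 162, 173]
```

```bash
cat > tilt.py <<'E'
import sys
from h import *
def blobs(t):
    C=pickle.load(open(f"pics/{t}.pkl","rb"))["wrist"];W=C["color"]
    m=cv2.inRange(cv2.cvtColor(W,cv2.COLOR_RGB2HSV),(12,120,110),(28,255,255)); m[240:]=0
    m=cv2.dilate(m,np.ones((7,7)))
    cs=cv2.findContours(m,0,2)[0]
    out=[]
    for c in cs:
        x,y,w,h=cv2.boundingRect(c)
        if cv2.contourArea(c)>150 and y>1: (cx,cy),_=cv2.minEnclosingCircle(c); out.append((cx,cy))
    return C,np.array(sorted(out,key=lambda p:(p[1])))
if __name__=="__main__":
    # reference: level tote in picture k-? use j (held level), bushings on the floor plane
    C0,b0=blobs("j"); zf=.012+(.0986-.0642); P0=onz(C0,b0,zf)
    for t in sys.argv[1:]:
        C,b=blobs(t); 
        I=[];O=[]
        for p,q in zip(P0,b0):
            d=np.linalg.norm(b-q,axis=1); k=d.argmin()
            if d[k]<45: I.append(b[k]);O.append(p)
        O=np.array(O);I=np.array(I)
        ok,r,tv=cv2.solvePnP(O,I,C["mtx"],np.array([C["k1"],0,0,0,0.]),flags=cv2.SOLVEPNP_IPPE if len(O)>=4 else 0)
        R=C["pose"][:3,:3]@cv2.Rodrigues(r)[0]
        e=np.abs(cv2.projectPoints(O,r,tv,C["mtx"],np.array([C["k1"],0,0,0,0.]))[0][:,0]-I).max()
        print(t,len(O),"err",e.round(1),"normal",R[:,2].round(3),"tilt",np.degrees(np.arccos(min(1,R[2,2]))).round(1),"yaw",np.degrees(np.arctan2(R[1,0],R[0,0])).round(1))
E
python3 tilt.py j k l m i
```

```text
j 5 err 719.3 normal [-0.227 -0.437 -0.87 ] tilt 150.5 yaw 82.3
k 4 err 0.8 normal [ 0.136 -0.014  0.991] tilt 7.8 yaw 0.4
l 5 err 1161.2 normal [-0.215 -0.443 -0.871] tilt 150.5 yaw 86.8
m 5 err 1029.1 normal [-0.002 -0.269 -0.963] tilt 164.4 yaw 85.0
i 5 err 587.4 normal [-0.116 -0.361 -0.925] tilt 157.7 yaw 80.7
```

```bash
python3 - <<'E'
s=open('tilt.py').read()
a=s.index("        ok,r,tv"); b=s.index("        R=C[")
s=s[:a]+'''        Rc=C["pose"][:3,:3].T; r=cv2.Rodrigues(Rc)[0]; tv=(-Rc@C["pose"][:3,3]).reshape(3,1)
        ok,r,tv=cv2.solvePnP(O,I,C["mtx"],np.array([C["k1"],0,0,0,0.]),r,tv,True,cv2.SOLVEPNP_ITERATIVE)
'''+s[b:]
open('tilt.py','w').write(s)
E
python3 tilt.py j k l m i
```

```text
j 5 err 0.0 normal [ 0. -0.  1.] tilt 0.0 yaw 0.0
k 4 err 0.8 normal [0.1   0.012 0.995] tilt 5.8 yaw 0.5
l 5 err 0.5 normal [-0.067  0.083  0.994] tilt 6.1 yaw 0.3
m 5 err 0.8 normal [-0.003  0.121  0.993] tilt 7.0 yaw 0.3
i 5 err 0.7 normal [ 0.203 -0.036  0.979] tilt 11.9 yaw 0.0
```

```bash
sed -i 's/blobs("j"); zf=.*; P0/blobs("i"); zf=.012; P0/' tilt.py; python3 tilt.py i j k l m
```

```text
i 5 err 0.0 normal [0. 0. 1.] tilt 0.0 yaw -0.0
j 5 err 0.5 normal [-0.176 -0.082  0.981] tilt 11.2 yaw -0.2
k 4 err 0.3 normal [-0.077 -0.001  0.997] tilt 4.4 yaw 0.8
l 5 err 0.8 normal [-0.241 -0.054  0.969] tilt 14.3 yaw 0.0
m 5 err 1.1 normal [-0.202  0.016  0.979] tilt 11.7 yaw 0.6
```

Call:
step_arm:
  targets:
    - [-0.735,-0.01,0,0.02,0]
    - [-0.735,-0.03,0,0.05,0]
    - [-0.735,-0.06,0,0.08,0]
    - [-0.735,-0.09,0,0.11,0]
    - [-0.735,-0.12,0,0.14,0]
    - [-0.735,-0.15,0,0.17,0]
    - [-0.735,-0.16,0,0.18,0]
    - [-0.735,-0.16,0,0.18,0]
    - [-0.735,-0.16,0,0.18,0]

```text
time_s: 21.55
position: [0.5442, -0.0741, 0.1355]
tcp_rot: [[-1.0, 0.025, -0.0], [0.025, 1.0, 0.0], [0.0, 0.0, -1.0]]
force: [-0.6, 0.7, -2.2]
opening: 0.135
grasp_force: 11.4
```

```bash
python3 look.py n; python3 - <<'E'
from h import *
o=pickle.load(open("pics/n.pkl","rb"))
a=cv2.resize(o["wrist"]["color"],(400,300)); b=cv2.resize(o["scene"]["color"][100:220,140:300],(400,300),interpolation=cv2.INTER_CUBIC);d=cv2.resize(o["side"]["color"][100:220,180:340],(400,300),interpolation=cv2.INTER_CUBIC)
cv2.imwrite("pics/n_m.png",np.vstack([np.hstack([a,b]),np.hstack([d,d*0])])[...,::-1])
E
```

```text
21.7 [ 0.5444 -0.0741  0.1352] F [-0.2  0.7 -2.2] M [ 0.15 -0.09 -0.07] 0.14016279957192732 11.380381733179092
[([155.0, 65.0], 1004), ([219.0, 63.0], 1003), ([508.0, 245.0], 207), ([221.0, 276.0], 261), ([301.0, 276.0], 287), ([500.0, 312.0], 565), ([262.0, 327.0], 4269)]
60 [] 140 [49] 220 [61]
```

```bash
cat > bl.py <<'E'
import sys
from h import *
C=pickle.load(open(f"pics/{sys.argv[1]}.pkl","rb"))["wrist"];W=C["color"]
m=cv2.inRange(cv2.cvtColor(W,cv2.COLOR_RGB2HSV),(10,90,80),(30,255,255))
n,_,st,ce=cv2.connectedComponentsWithStats(m)
for i in range(1,n):
    if st[i,4]>60 and st[i,1]<240: print("blob xywh area",st[i].tolist())
ys,xs=np.nonzero(m[:240]); y0,y1,x0,x1=ys.min(),ys.max(),xs.min(),xs.max()
s=4 if len(sys.argv)<3 else int(sys.argv[2])
for y in range(y0,y1+1,s): print("".join("#" if m[y:y+s,x:x+s//2+1].mean()>100 else "." for x in range(max(x0-4,0),min(x1+4,300),max(s//2,1))))
E
python3 bl.py n 4
```

```text
blob xywh area [133, 45, 46, 45, 1091]
blob xywh area [192, 45, 54, 39, 1071]
blob xywh area [503, 215, 9, 47, 235]
....#######...#######............#######.........#######..............................
..###....#######....###........###....###......###....####............................
..##.....######.....####.......###.....###.....###.....###............................
..#######################......###########################............................
...######################.......##########....############............................
....####################.........#########.....###########............................
....###.....###..#####.............#####################..............................
....###....######.......................##########....................................
.....############........................#########....................................
.......##########..........................####.......................................
........########......................................................................
...........................
[... 2578 characters left out ...]
....
......................................................................................
......................................................................................
......................................................................................
......................................................................................
......................................................................................
......................................................................................
......................................................................................
......................................................................................
```

Call:
step_arm:
  targets:
    - [-0.74,0.03,0,-0.03,0]
    - [-0.74,0.06,0.003,-0.06,0]
    - [-0.74,0.087,0.006,-0.092,0]
    - [-0.74,0.108,0.01,-0.122,0]
    - [-0.74,0.128,0.013,-0.153,0]
    - [-0.74,0.148,0.016,-0.184,0]
    - [-0.74,0.165,0.02,-0.216,0]
    - [-0.74,0.18,0.023,-0.248,0]
    - [-0.74,0.19,0.025,-0.27,0]
    - [-0.74,0.195,0.025,-0.284,0]
    - [-0.74,0.195,0.025,-0.286,0]
    - [-0.74,0.195,0.025,-0.286,0]

```text
time_s: 22.9
position: [0.5936, -0.068, 0.0652]
tcp_rot: [[-1.0, 0.025, 0.001], [0.025, 1.0, -0.0], [-0.001, -0.0, -1.0]]
force: [-0.9, -1.2, 4.1]
opening: 0.132
grasp_force: 17.8
```

```bash
python3 look.py p; python3 bl.py p 4|head -20; python3 - <<'E'
from h import *
C=pickle.load(open("pics/p.pkl","rb"))["wrist"]["color"]
for v in (30,100,200):
    g=C[v].sum(1).astype(int); print(v,[u for u in range(2,330) if abs(g[u+1]-g[u-1])>50])
E
```

```text
23.05 [ 0.5935 -0.068   0.0652] F [-1.4  0.8  5.3] M [0.06 0.18 0.09] 0.13639508960053429 17.81280219554901
[([109.0, 3.0], 198), ([222.0, 277.0], 326), ([300.0, 277.0], 331), ([262.0, 326.0], 5334)]
60 [] 140 [] 220 [] 
blob xywh area [92, 0, 31, 11, 217]
...##############...........................................
......##########............................................
.........#####..............................................
30 [45, 46, 100, 101, 273, 274, 275, 277, 279, 280, 281, 299, 300, 322, 323]
100 [58, 59, 95, 272, 273, 274, 275, 292, 293, 294, 299, 300, 301, 319, 320]
200 [75, 76, 88, 89, 272, 273, 274, 286, 287, 297, 298, 299, 316, 317, 318]
```

Call:
step_arm:
  targets:
    - [-0.35,0,0,0,0]
    - [-0.35,0,0,0,0]
    - [-0.35,0,0,0.02,0]
    - [-0.35,0,0,0.06,0]
    - [-0.35,0,0,0.14,0]
    - [-0.35,0,0,0.2,0]
    - [-0.35,0,0,0.2,0]

```text
time_s: 23.75
position: [0.5949, -0.0683, 0.1168]
tcp_rot: [[-1.0, 0.025, 0.005], [0.025, 1.0, -0.002], [-0.005, -0.001, -1.0]]
force: [0.1, 0.1, -0.0]
opening: 0.326
grasp_force: 0.0
```

```bash
python3 look.py q; python3 bl.py q 4|head -20; python3 - <<'E'
from h import *
C=pickle.load(open("pics/q.pkl","rb"))["wrist"];I=pickle.load(open("pics/i.pkl","rb"))["wrist"]
for v in (30,100,200):
    g=C["color"][v].sum(1).astype(int); k=next(u for u in range(240,300) if g[u]>300); print(v,k,onz(C,[(k,v)],.065).round(4).tolist())
for c in(I,C):
  for u in (215,240):
    print(c["color"][236:276:2,u].sum(1).tolist())
print(onz(C,[(240,v) for v in (245,253,260)],.065).round(4).tolist())
E
```

```text
23.9 [ 0.5927 -0.0677  0.1139] F [0.3 0.3 0.3] M [ 0.16 -0.13 -0.  ] 0.3286148868154537 0.0
[([137.0, 15.0], 451), ([154.0, 2.0], 87), ([212.0, 8.0], 462), ([190.0, 276.0], 445), ([332.0, 276.0], 444), ([299.0, 326.0], 5308)]
60 [] 140 [] 220 [19, 152] 
blob xywh area [120, 0, 31, 30, 517]
blob xywh area [144, 0, 20, 7, 99]
blob xywh area [185, 0, 54, 23, 506]
..##########..##########...........#########.....############..
....##########...#####...............#######......###.#####....
...####....#####.........................####....####..........
...###......#####.........................###########..........
....###.....#####...........................########...........
.....############.............................#####............
.......##########..............................................
...........###.................................................
30 271 [[0.4796, -0.0584, 0.065]]
100 270 [[0.5177, -0.0596, 0.065]]
200 270 [[0.581, -0.0608, 0.065]]
[72, 59, 58, 63, 48, 60, 65, 53, 67, 51, 77, 48, 129, 207, 230, 233, 242, 253, 257, 279]
[82, 78, 95, 101, 102, 92, 104, 107, 102, 136, 744, 714, 631, 192, 230, 234, 252, 256, 263, 264]
[53, 69, 75, 55, 75, 73, 71, 75, 61, 55, 51, 62, 130, 207, 224, 237, 249, 259, 256, 270]
[78, 72, 109, 95, 107, 111, 113, 100, 96, 446, 725, 716, 632, 190, 222, 238, 250, 257, 261, 275]
[[0.6127, -0.082, 0.065], [0.6187, -0.0822, 0.065], [0.6241, -0.0825, 0.065]]
```

Call:
step_arm:
  targets:
    - [-0.35,0.02,-0.03,0,-0.05]
    - [-0.35,0.04,-0.06,0,-0.1]
    - [-0.35,0.078,-0.088,0,-0.15]
    - [-0.35,0.078,-0.088,0,-0.2]
    - [-0.35,0.078,-0.088,0,-0.25]
    - [-0.35,0.078,-0.088,0,-0.3]
    - [-0.35,0.078,-0.088,0,-0.35]
    - [-0.35,0.078,-0.088,0,-0.4]
    - [-0.35,0.078,-0.088,0,-0.45]
    - [-0.35,0.078,-0.088,0,-0.5]
    - [-0.35,0.078,-0.088,-0.06,-0.5]
    - [-0.35,0.078,-0.088,-0.14,-0.5]
    - [-0.35,0.078,-0.088,-0.195,-0.5]
    - [-0.35,0.078,-0.088,-0.204,-0.5]
    - [-0.74,0.078,-0.088,-0.204,-0.5]
    - [-0.74,0.078,-0.088,-0.204,-0.5]
    - [-0.74,0.078,-0.088,-0.204,-0.5]
    - [-0.74,0.078,-0.088,-0.204,-0.5]
    - [-0.74,0.078,-0.088,-0.204,-0.5]

```text
time_s: 25.8
position: [0.6134, -0.09, 0.0638]
tcp_rot: [[0.025, 1.0, 0.002], [1.0, -0.025, -0.001], [-0.001, 0.002, -1.0]]
force: [0.7, 0.3, 1.9]
opening: 0.132
grasp_force: 12.8
```

Call:
step_arm:
  targets:
    - [-0.74,0,-0.012,0.022,0]
    - [-0.74,0,-0.027,0.046,0]
    - [-0.74,0,-0.043,0.07,0]
    - [-0.74,0,-0.06,0.092,0]
    - [-0.74,0,-0.06,0.092,0]

```text
time_s: 26.3
position: [0.6133, -0.106, 0.0871]
tcp_rot: [[0.026, 1.0, 0.002], [1.0, -0.026, -0.001], [-0.001, 0.002, -1.0]]
force: [0.1, -1.7, -3.5]
opening: 0.133
grasp_force: 24.7
```

```bash
python3 look.py r; cat > est.py <<'E'
# tilt from the +x end rim line: top edge of the +y rim and wall in wrist; print brass pixels in scene/side
import sys
from h import *
o=pickle.load(open(f"pics/{sys.argv[1]}.pkl","rb"))
for n,(x0,y0,x1,y1) in dict(scene=(150,110,250,215),side=(185,100,330,200)).items():
    m=cv2.inRange(cv2.cvtColor(o[n]["color"],cv2.COLOR_RGB2HSV),(10,110,80),(28,255,255))[y0:y1,x0:x1]
    k,_,st,ce=cv2.connectedComponentsWithStats(m)
    print(n,[((ce[i]+[x0,y0]).round(0).tolist(),int(st[i,4])) for i in range(1,k) if st[i,4]>4])
E
python3 est.py r; python3 bl.py r 4|head -14
```

```text
26.45 [ 0.6126 -0.105   0.0861] F [-0.1 -0.5 -1.6] M [ 0.04 -0.37  0.07] 0.13617371619998894 24.34146746993065
[([41.0, 232.0], 429), ([465.0, 243.0], 485), ([220.0, 279.0], 169), ([302.0, 277.0], 204), ([57.0, 297.0], 185)]
60 [178] 140 [175] 220 [] 
scene [([213.0, 134.0], 5), ([221.0, 161.0], 5), ([153.0, 212.0], 12), ([247.0, 213.0], 20)]
side [([191.0, 147.0], 38), ([221.0, 188.0], 138)]
blob xywh area [23, 216, 45, 37, 806]
blob xywh area [438, 230, 54, 22, 558]
..#####################......................................................................................................................
......#..###############.....................................................................................................................
.........##.....########.....................................................................................................................
.........##......######......................................................................................................................
......##############.........................................................................................................................
....################.........................................................................................................................
```

Call:
step_arm:
  targets:
    - [-0.74,0,-0.02,0.022,0]
    - [-0.74,0,-0.042,0.043,0]
    - [-0.74,0,-0.064,0.062,0]
    - [-0.74,0,-0.084,0.08,0]
    - [-0.74,0,-0.084,0.08,0]
    - [-0.74,0,-0.084,0.08,0]

```text
time_s: 27.05
position: [0.6127, -0.1262, 0.1064]
tcp_rot: [[0.025, 1.0, 0.001], [1.0, -0.025, -0.0], [-0.0, 0.001, -1.0]]
force: [-0.3, 0.1, -1.6]
opening: 0.136
grasp_force: 30.4
```

```bash
python3 look.py s; python3 est.py s; python3 bl.py s 4|head -14;python3 - <<'E'
from h import *
C=pickle.load(open("pics/s.pkl","rb"))["wrist"]["color"]
for u in (60,150,230):
    g=C[:,u].sum(1).astype(int); print(u,[(v,int(g[v+2])) for v in range(2,380) if abs(g[v+1]-g[v-1])>60])
E
```

```text
27.2 [ 0.6124 -0.1257  0.1059] F [ 0.  -0.6 -2.4] M [-0.03 -0.39  0.01] 0.13892949490280776 30.374187547713518
[([442.0, 205.0], 258), ([472.0, 209.0], 89), ([64.0, 225.0], 310), ([302.0, 277.0], 207), ([65.0, 258.0], 56), ([219.0, 283.0], 146)]
60 [63, 68, 169] 140 [66] 220 [179] 
scene [([217.0, 160.0], 11), ([153.0, 212.0], 12), ([247.0, 213.0], 19)]
side [([191.0, 147.0], 39), ([221.0, 188.0], 137)]
blob xywh area [429, 196, 50, 19, 507]
blob xywh area [50, 210, 37, 31, 564]
...............................................................................................................................
...............................................................................................................................
...............................................................................................................................
..###..####....................................................................................................................
......###..#########....................................................................................
[... 1266 characters left out ...]
, 56), (378, 25)]
150 [(16, 274), (17, 500), (19, 530), (55, 433), (59, 291), (60, 208), (61, 235), (63, 612), (64, 381), (65, 145), (66, 172), (67, 161), (75, 335), (76, 334), (91, 649), (92, 614), (93, 608), (163, 317), (164, 326), (165, 321), (169, 106), (170, 26), (171, 52), (320, 212), (321, 203), (334, 62), (335, 59), (372, 12), (373, 27)]
230 [(16, 573), (18, 548), (53, 457), (54, 426), (58, 274), (59, 195), (60, 309), (62, 644), (63, 351), (64, 128), (65, 170), (66, 186), (73, 341), (74, 348), (90, 646), (91, 633), (173, 290), (174, 324), (175, 350), (178, 42), (179, 50), (180, 71), (259, 147), (260, 140), (290, 21), (291, 18), (320, 203), (321, 203), (334, 66), (335, 63), (371, 39)]
```

```bash
python3 - <<'E'
from h import *
o=pickle.load(open("pics/s.pkl","rb"))
C=o["wrist"]
for z in (.01,.03,.05): print(onz(C,[(65,220),(65,258)],z).round(3).tolist())
a=C["color"]; b=cv2.resize(o["scene"]["color"][100:220,140:300],(288,216),interpolation=cv2.INTER_CUBIC);d=cv2.resize(o["side"]["color"][90:216,180:348],(288,216),interpolation=cv2.INTER_CUBIC)
im=np.zeros((432,800,3),np.uint8); im[:384,:512]=a; im[:216,512:]=b; im[216:,512:]=d
cv2.imwrite("pics/s_m.png",cv2.convertScaleAbs(im,alpha=1.6,beta=10)[...,::-1])
E
```

```text
[[0.452, -0.138, 0.01], [0.446, -0.172, 0.01]]
[[0.465, -0.132, 0.03], [0.46, -0.163, 0.03]]
[[0.478, -0.125, 0.05], [0.473, -0.153, 0.05]]
```

View pics/s_m.png

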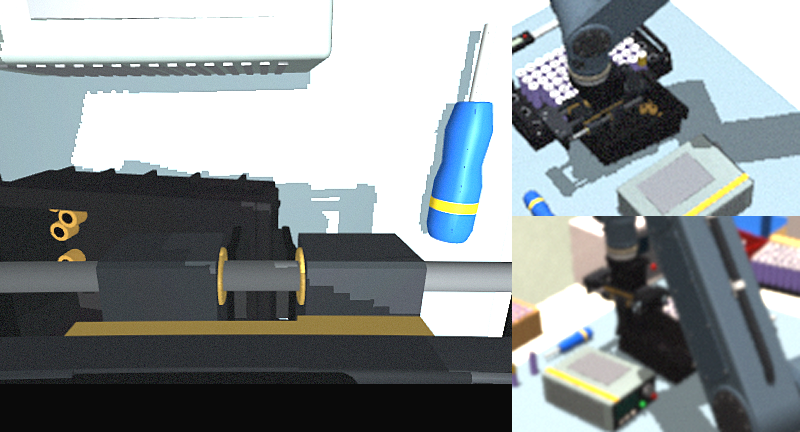

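```bash
cat > roll.py <<'E'
import sys
from h import *
t,y,z,x=sys.argv[1],*map(float,sys.argv[2:5])
C=pickle.load(open(f"pics/{t}.pkl","rb"))["wrist"]
for f in range(-5,41,5):
    c,s=np.cos(np.radians(f)),np.sin(np.radians(f))
    # tote points (x_t,y_t,z_t) relative to grip top (92,45,65): rim +y corner, rim +y edge mid, far
    P=[np.array([a-92,b-45,h-65])/1000 for a,b,h in((98,73,65),(20,73,65),(-40,73,65))]
    W=[[x+p[0]+p[1]*.025,y+p[1]*c-p[2]*s-p[0]*.025,z+.001+p[1]*s+p[2]*c] for p in P]
    print(f,proj(C,W).round(0).tolist())
E
python3 roll.py s -.1257 .106 .6124
python3 - <<'E'
from h import *
C=pickle.load(open("pics/s.pkl","rb"))["wrist"]["color"]
for u in (20,60,100,150,190,230,260,272):
    g=C[:,u].sum(1).astype(int); print(u,g[140:200:2].tolist())
E
```

```text
-5 [[272.0, 200.0], [117.0, 200.0], [-6.0, 200.0]]
0 [[272.0, 201.0], [114.0, 201.0], [-11.0, 202.0]]
5 [[272.0, 203.0], [112.0, 203.0], [-15.0, 203.0]]
10 [[272.0, 205.0], [110.0, 205.0], [-19.0, 205.0]]
15 [[272.0, 208.0], [108.0, 208.0], [-23.0, 208.0]]
20 [[272.0, 211.0], [106.0, 211.0], [-27.0, 211.0]]
25 [[273.0, 214.0], [104.0, 214.0], [-31.0, 215.0]]
30 [[273.0, 218.0], [102.0, 218.0], [-34.0, 219.0]]
35 [[273.0, 222.0], [100.0, 222.0], [-38.0, 223.0]]
40 [[273.0, 227.0], [99.0, 227.0], [-41.0, 228.0]]
20 [326, 323, 314, 312, 317, 314, 313, 320, 319, 314, 312, 317, 307, 325, 310, 315, 315, 319, 321, 173, 21, 58, 41, 67, 44, 69, 62, 64, 52, 66]
60 [319, 328, 325, 324, 328, 319, 325, 319, 329, 325, 327, 319, 324, 329, 361, 40, 54, 41, 51, 41, 48, 40, 58, 41, 62, 67, 69, 63, 71, 67]
100 [599, 599, 599, 595, 593, 596, 595, 588, 591, 584, 592, 596, 586, 588, 599, 460, 104, 47, 72, 39, 55, 43, 55, 44, 45, 51, 67, 60, 64, 44]
150 [601, 601, 599, 598, 600, 598, 603, 595, 597, 596, 600, 627, 451, 326, 332, 266, 26, 43, 43, 54, 37, 66, 50, 71, 60, 70, 47, 49, 67, 76]
190 [614, 608, 615, 617, 610, 615, 614, 614, 612, 605, 603, 612, 607, 607, 605, 609, 642, 322, 166, 54, 49, 49, 45, 52, 59, 48, 60, 45, 50, 67]
230 [625, 630, 627, 627, 625, 632, 619, 624, 624, 631, 620, 620, 628, 625, 620, 617, 622, 483, 324, 288, 42, 71, 56, 57, 61, 70, 59, 41, 71, 61]
260 [634, 634, 637, 638, 630, 631, 631, 630, 631, 631, 624, 629, 631, 622, 622, 630, 621, 631, 493, 332, 242, 55, 58, 74, 52, 41, 48, 40, 37, 49]
272 [631, 636, 634, 630, 630, 629, 631, 627, 627, 630, 634, 628, 628, 626, 620, 630, 625, 630, 478, 298, 253, 42, 46, 55, 58, 70, 72, 30, 63, 50]
```

```bash
sed -i 's/((98,73,65),(20,73,65),(-40,73,65))/((90,65,0),(20,65,0),(-20,65,0),(-86,-20,8))/' roll.py; python3 roll.py s -.1257 .106 .6124; python3 - <<'E'
from h import *
C=pickle.load(open("pics/s.pkl","rb"))["wrist"]["color"]
print(C[215:265:2,65].sum(1).tolist()); print(C[176:260:3,150].tolist())
E
```

```text
-5 [[258.0, 193.0], [159.0, 193.0], [101.0, 193.0], [12.0, 312.0]]
0 [[257.0, 186.0], [157.0, 186.0], [99.0, 186.0], [17.0, 301.0]]
5 [[257.0, 179.0], [155.0, 179.0], [96.0, 178.0], [21.0, 291.0]]
10 [[257.0, 172.0], [153.0, 171.0], [93.0, 171.0], [24.0, 280.0]]
15 [[257.0, 165.0], [151.0, 165.0], [89.0, 165.0], [27.0, 270.0]]
20 [[256.0, 158.0], [148.0, 158.0], [85.0, 158.0], [29.0, 260.0]]
25 [[256.0, 152.0], [145.0, 152.0], [81.0, 152.0], [30.0, 250.0]]
30 [[256.0, 146.0], [142.0, 146.0], [76.0, 146.0], [30.0, 240.0]]
35 [[255.0, 141.0], [138.0, 140.0], [71.0, 140.0], [30.0, 230.0]]
40 [[255.0, 136.0], [135.0, 135.0], [65.0, 135.0], [29.0, 221.0]]
[30, 16, 33, 2, 285, 293, 233, 312, 309, 304, 305, 308, 314, 40, 46, 31, 41, 59, 38, 208, 271, 317, 175, 130, 146]
[[12, 15, 16], [16, 17, 18], [23, 19, 24], [12, 6, 7], [19, 19, 22], [22, 23, 24], [17, 17, 15], [22, 24, 22], [20, 21, 22], [23, 21, 20], [27, 26, 27], [11, 16, 12], [16, 18, 23], [20, 17, 21], [26, 24, 24], [25, 27, 27], [20, 21, 22], [26, 25, 25], [27, 25, 27], [27, 26, 24], [16, 20, 22], [21, 28, 26], [24, 25, 29], [24, 23, 30], [26, 31, 33], [20, 24, 24], [24, 23, 29], [31, 33, 28]]
```

Call:
step_arm:
  targets:
    - [-0.735,0,0,0,0]
    - [-0.732,0,0,0,0]
    - [-0.73,0,0,0,0]
    - [-0.728,0,0,0,0]
    - [-0.728,0,0,0,0]

```text
time_s: 27.7
position: [0.6124, -0.1258, 0.106]
tcp_rot: [[0.025, 1.0, -0.0], [1.0, -0.025, 0.0], [0.0, -0.0, -1.0]]
force: [0.8, 0.0, -2.8]
opening: 0.142
grasp_force: 21.8
```

```bash
python3 look.py t; python3 roll.py t -.1257 .106 .6124|sed -n '1,9p'; cat > edge.py <<'E'
import sys
from h import *
C=pickle.load(open(f"pics/{sys.argv[1]}.pkl","rb"))["wrist"]["color"]
for u in (20,60,100,150,190,230,256): 
    g=C[:,u].sum(1).astype(int); print(u,next((v for v in range(95,300) if (g[v:v+4]<120).all()),None),end="; ")
print()
E
python3 edge.py s; python3 edge.py t; python3 bl.py t 4|grep blob
```

```text
27.85 [ 0.6124 -0.1258  0.106 ] F [ 0.1 -0.1 -2.3] M [-0.02 -0.3  -0.01] 0.1375627525267593 21.737531516700983
[([442.0, 205.0], 256), ([472.0, 208.0], 94), ([64.0, 225.0], 306), ([303.0, 277.0], 211), ([65.0, 258.0], 55), ([219.0, 283.0], 147)]
60 [63, 68, 169] 140 [66] 220 [179] 
-5 [[258.0, 193.0], [159.0, 193.0], [101.0, 193.0], [12.0, 312.0]]
0 [[257.0, 186.0], [157.0, 186.0], [99.0, 186.0], [17.0, 301.0]]
5 [[257.0, 178.0], [155.0, 178.0], [96.0, 178.0], [21.0, 290.0]]
10 [[257.0, 171.0], [153.0, 171.0], [93.0, 171.0], [24.0, 280.0]]
15 [[256.0, 165.0], [151.0, 165.0], [89.0, 164.0], [27.0, 270.0]]
20 [[256.0, 158.0], [148.0, 158.0], [85.0, 158.0], [29.0, 260.0]]
25 [[256.0, 152.0], [145.0, 152.0], [81.0, 152.0], [30.0, 250.0]]
30 [[256.0, 146.0], [142.0, 146.0], [76.0, 146.0], [30.0, 240.0]]
35 [[255.0, 141.0], [138.0, 140.0], [70.0, 140.0], [30.0, 230.0]]
20 179; 60 170; 100 172; 150 171; 190 177; 230 180; 256 181; 
20 179; 60 169; 100 172; 150 171; 190 177; 230 180; 256 181; 
blob xywh area [429, 196, 50, 19, 498]
blob xywh area [50, 209, 38, 32, 584]
```

Call:
step_arm:
  targets:
    - [-0.724,0,0,0,0]
    - [-0.724,0,0,0,0]
    - [-0.72,0,0,0,0]
    - [-0.72,0,0,0,0]

```text
time_s: 28.25
position: [0.6124, -0.1258, 0.106]
tcp_rot: [[0.025, 1.0, -0.0], [1.0, -0.025, 0.0], [0.0, -0.0, -1.0]]
force: [-0.6, -0.8, -2.0]
opening: 0.142
grasp_force: 16.0
```

Call:
step_arm:
  targets:
    - [-0.716,0,0,0,0]
    - [-0.716,0,0,0,0]
    - [-0.714,0,0,0,0]
    - [-0.714,0,0,0,0]

```text
time_s: 28.65
position: [0.6125, -0.1259, 0.1061]
tcp_rot: [[0.025, 1.0, -0.0], [1.0, -0.025, 0.0], [0.0, -0.0, -1.0]]
force: [0.5, 0.6, -2.1]
opening: 0.149
grasp_force: 12.0
```

```bash
python3 look.py u; python3 edge.py u; python3 bl.py u 4|grep blob
```

```text
28.8 [ 0.6125 -0.1258  0.106 ] F [-0.  -0.7 -2.9] M [-0.01 -0.16  0.01] 0.1461102839290794 11.893119653686881
[([442.0, 205.0], 260), ([472.0, 208.0], 95), ([65.0, 224.0], 314), ([219.0, 277.0], 177), ([303.0, 276.0], 197), ([66.0, 258.0], 58)]
60 [63, 68, 169] 140 [66] 220 [179] 
20 178; 60 170; 100 173; 150 172; 190 177; 230 180; 256 181; 
blob xywh area [429, 196, 50, 19, 499]
blob xywh area [50, 208, 38, 32, 599]
```

Call:
step_arm:
  targets:
    - [-0.714,-0.015,0.01,0.025,0]
    - [-0.714,-0.035,0.018,0.05,0]
    - [-0.714,-0.06,0.024,0.075,0]
    - [-0.714,-0.085,0.028,0.1,0]
    - [-0.714,-0.105,0.03,0.125,0]
    - [-0.714,-0.105,0.03,0.125,0]

```text
time_s: 29.4
position: [0.5858, -0.1183, 0.1386]
tcp_rot: [[0.025, 1.0, 0.001], [1.0, -0.025, -0.0], [-0.0, 0.001, -1.0]]
force: [-0.2, -0.1, -2.7]
opening: 0.149
grasp_force: 22.3
```

```bash
python3 look.py v; python3 est.py v; python3 edge.py v; python3 bl.py v 4|head -22
```

```text
29.55 [ 0.5866 -0.1183  0.1375] F [ 0.5  0.  -2.1] M [ 0.1  -0.26  0.01] 0.15339664842147357 21.805541329085827
[([451.0, 201.0], 201), ([109.0, 213.0], 298), ([480.0, 204.0], 50), ([108.0, 243.0], 76), ([218.0, 279.0], 188), ([304.0, 277.0], 212)]
60 [83, 172] 140 [165] 220 [81, 170] 
scene [([218.0, 160.0], 19), ([153.0, 212.0], 12), ([247.0, 213.0], 19)]
side [([191.0, 147.0], 37), ([221.0, 188.0], 138)]
20 169; 60 172; 100 164; 150 169; 190 173; 230 177; 256 177; 
blob xywh area [439, 194, 45, 16, 399]
blob xywh area [96, 200, 30, 27, 417]
blob xywh area [101, 235, 20, 18, 137]
........................................................................................................
.....##.................................................................................................
.....##..#######........................................................................................
.....##...#######.......................................................................................
..############..........................................................................................
..#...########..........................................................................................
..#....######...........................................................................................
...########.............................................................................................
........................................................................................................
........................................................................................................
..........####..........................................................................................
......########..........................................................................................
```

Call:
step_arm:
  targets:
    - [-0.715,0.02,0.01,-0.03,0]
    - [-0.716,0.04,0.025,-0.07,0]
    - [-0.718,0.06,0.04,-0.11,0]
    - [-0.72,0.075,0.055,-0.15,0]
    - [-0.722,0.088,0.072,-0.185,0]
    - [-0.725,0.097,0.088,-0.22,0]
    - [-0.728,0.104,0.1,-0.25,0]
    - [-0.73,0.108,0.108,-0.28,0]
    - [-0.732,0.109,0.113,-0.298,0]
    - [-0.735,0.109,0.113,-0.302,0]
    - [-0.735,0.109,0.113,-0.302,0]

```text
time_s: 30.65
position: [0.6143, -0.0902, 0.0627]
tcp_rot: [[0.025, 1.0, 0.002], [1.0, -0.025, -0.001], [-0.0, 0.002, -1.0]]
force: [0.1, 0.2, 3.9]
opening: 0.135
grasp_force: 13.4
```

Call:
step_arm:
  targets:
    - [-0.35,0,0,0,0]
    - [-0.35,0,0,0,0]
    - [-0.35,0,0,0.04,0]
    - [-0.35,0,0,0.12,0]
    - [-0.35,-0.05,0.03,0.2,0.05]
    - [-0.35,-0.1,0.06,0.2,0.1]
    - [-0.35,-0.16,0.088,0.2,0.15]
    - [-0.35,-0.22,0.088,0.2,0.2]
    - [-0.35,-0.28,0.088,0.2,0.25]
    - [-0.35,-0.31,0.088,0.2,0.3]
    - [-0.35,-0.31,0.088,0.2,0.35]
    - [-0.35,-0.31,0.088,0.2,0.4]
    - [-0.35,-0.31,0.088,0.2,0.45]
    - [-0.35,-0.31,0.088,0.2,0.5]
    - [-0.35,-0.31,0.088,0.2,0.5]

```text
time_s: 32.15
position: [0.536, -0.0681, 0.1123]
tcp_rot: [[-1.0, 0.021, 0.0], [0.021, 1.0, 0.0], [-0.0, 0.0, -1.0]]
force: [-0.6, 0.3, -0.0]
opening: 0.322
grasp_force: 0.0
```

```bash
python3 look.py w; python3 bl.py w 4|head -28; python3 - <<'E'
from h import *
C=pickle.load(open("pics/w.pkl","rb"))["wrist"]
for v in (10,60,100,150,200):
    g=C["color"][v].sum(1).astype(int); k=next(u for u in range(240,310) if g[u]>300); print(v,k,onz(C,[(k,v)],.065).round(4).tolist())
    print("  left",[u for u in range(2,160) if abs(g[u+1]-g[u-1])>45])
E
```

```text
32.3 [ 0.5361 -0.0681  0.1122] F [0.1 0.1 0.2] M [ 0.08 -0.11  0.03] 0.32671080505623745 0.0
[([144.0, 88.0], 965), ([211.0, 84.0], 821), ([189.0, 276.0], 315), ([332.0, 276.0], 388), ([295.0, 327.0], 4902)]
60 [37] 140 [37, 96, 113] 220 [36, 153] 
blob xywh area [120, 69, 49, 44, 1083]
blob xywh area [183, 68, 56, 38, 911]
....######......######.............######...........######.....
..#######################.........##########.......#########...
..###.....######.....#####.......###.....####.....###.....###..
..###.....######.....#####.......###.....####.....###.....###..
...####.##################........###########################..
....##########..#########..........###########...###########...
........##########........................###.....####.........
.......###...######.......................###.....###..........
.......##......#####.......................##########..........
.......###....######..........................####.............
........###########............................................
...............................................................
10 240 [[0.4125, -0.0757, 0.065]]
  left [2, 6, 16, 17, 18, 116, 117, 118, 119, 120]
60 268 [[0.4384, -0.0606, 0.065]]
  left [8, 9, 10, 11, 12, 32, 33]
100 268 [[0.4606, -0.0611, 0.065]]
  left [2, 3, 16, 17, 19, 20, 21, 40, 41, 92, 93, 120, 121, 129, 130, 131, 133, 134, 135, 137, 145, 146, 147, 150, 151, 155, 156]
150 268 [[0.4905, -0.0617, 0.065]]
  left [9, 10, 11, 27, 28, 30, 31, 50, 51, 100, 101, 118]
200 269 [[0.5231, -0.0617, 0.065]]
  left [5, 6, 7, 8, 9, 10, 37, 38, 40, 41, 60, 107, 108, 111]
```

Call:
step_arm:
  targets:
    - [-0.35,0,0,-0.08,0]
    - [-0.35,0,0,-0.15,0]
    - [-0.35,0,0,-0.19,0]
    - [-0.35,0,0,-0.195,0]
    - [-0.735,0,0,-0.195,0]
    - [-0.735,0,0,-0.195,0]
    - [-0.735,0,0,-0.195,0]
    - [-0.735,0,0,-0.195,0]
    - [-0.735,0,0,-0.195,0]
    - [-0.735,0,-0.01,-0.17,0]
    - [-0.732,0,-0.02,-0.14,0]
    - [-0.73,0,-0.03,-0.11,0]
    - [-0.728,0,-0.04,-0.11,0]
    - [-0.728,0,-0.04,-0.11,0]

```text
time_s: 33.7
position: [0.5363, -0.0785, 0.0847]
tcp_rot: [[-1.0, 0.025, 0.001], [0.025, 1.0, -0.0], [-0.001, -0.0, -1.0]]
force: [0.0, -0.4, -2.1]
opening: 0.142
grasp_force: 15.3
```

```bash
python3 look.py x; python3 bl.py x 4|head -28;  python3 - <<'E'
from h import *
C=pickle.load(open("pics/x.pkl","rb"))["wrist"]
for v in (60,100,150,200):
    g=C["color"][v].sum(1).astype(int); print(v,[u for u in range(2,330) if abs(g[u+1]-g[u-1])>45])
E
```

```text
33.85 [ 0.5359 -0.0781  0.0841] F [-0.2 -0.  -1.6] M [ 0.19 -0.18  0.05] 0.14231868829201957 14.84662393340841
[([215.0, 84.0], 1237), ([140.0, 88.0], 1406), ([220.0, 276.0], 298), ([301.0, 276.0], 311), ([263.0, 326.0], 5248)]
60 [21] 140 [19] 220 [109] 
blob xywh area [181, 64, 66, 46, 1349]
blob xywh area [112, 66, 56, 52, 1494]
......#...........####.................######.............#######......
...###########.###########...........###########.........###########...
..###....#########....######........####....######......###......####..
..##......#######......######.......###......######.....###......####..
..###.....#######......#######......###......#######....###......####..
...####..#####################.......################################..
....#########################..........###########....##############...
........###########...####..................#.###......#####...........
.......##############.........................####.....######..........
.......###.....#######.........................####...######...........
.......###.....#######...........................##########............
........###...########.................................................
.........############..................................................
................##.....................................................
60 [246, 272, 273, 274, 275]
100 [6, 7, 84, 85, 107, 108, 121, 122, 126, 127, 128, 137, 138, 139, 143, 144, 150, 151, 152, 201, 202, 203, 206, 207, 208, 217, 218, 219, 223, 224, 225, 228, 229, 271, 272, 273, 274, 275, 290, 291, 292, 313, 314, 315]
150 [15, 16, 91, 104, 161, 162, 213, 271, 272, 273, 274, 275, 281, 282, 283, 284, 308, 309, 310, 311, 328, 329]
200 [3, 4, 5, 24, 25, 271, 272, 273, 274, 282, 283, 284, 308, 309, 310, 326, 327, 328]
```

Call:
step_arm:
  targets:
    - [-0.727,0,-0.012,0.02,0]
    - [-0.726,0,-0.026,0.04,0]
    - [-0.724,0,-0.042,0.06,0]
    - [-0.722,0,-0.058,0.08,0]
    - [-0.72,0,-0.075,0.1,0]
    - [-0.718,0,-0.09,0.118,0]
    - [-0.716,0,-0.105,0.134,0]
    - [-0.715,0,-0.12,0.148,0]
    - [-0.715,0,-0.12,0.148,0]
    - [-0.715,0,-0.12,0.148,0]

```text
time_s: 34.85
position: [0.5361, -0.1083, 0.1214]
tcp_rot: [[-1.0, 0.025, 0.0], [0.025, 1.0, -0.0], [-0.0, -0.0, -1.0]]
force: [0.3, 0.2, -2.9]
opening: 0.151
grasp_force: 20.3
```

```bash
python3 look.py y; python3 bl.py y 4|head -40;  python3 - <<'E'
from h import *
C=pickle.load(open("pics/y.pkl","rb"))["wrist"]
for v in (60,100,150,200):
    g=C["color"][v].sum(1).astype(int); print(v,[u for u in range(2,330) if abs(g[u+1]-g[u-1])>45])
E
```

```text
35.0 [ 0.5359 -0.1079  0.1211] F [-0.1  0.3 -3.4] M [ 0.22 -0.22  0.03] 0.14659732706525358 20.109629458165728
[([11.0, 24.0], 679), ([166.0, 105.0], 1952), ([219.0, 276.0], 310), ([303.0, 276.0], 307), ([264.0, 326.0], 5242)]
60 [] 140 [43, 114, 135] 220 [32, 107] 
blob xywh area [0, 5, 25, 37, 725]
blob xywh area [122, 84, 102, 51, 2079]
###...............................................................................................................
########..........................................................................................................
##########........................................................................................................
###########.......................................................................................................
############......................................................................................................
############......................................................................................................
############........................................................
[... 2916 characters left out ...]
.....
....................................................................###...........................................
60 [5, 10, 46, 47, 48, 269, 275, 276, 277, 281, 282, 283, 324, 325, 326]
100 [7, 8, 9, 48, 49, 63, 64, 67, 120, 121, 122, 124, 125, 126, 133, 134, 135, 136, 137, 140, 142, 143, 144, 146, 151, 152, 153, 156, 158, 160, 161, 162, 170, 171, 172, 175, 177, 179, 180, 181, 189, 190, 191, 194, 195, 196, 197, 200, 201, 202, 208, 209, 210, 214, 215, 222, 223, 224, 286, 287, 288, 289, 290]
150 [5, 6, 7, 8, 9, 10, 51, 52, 237, 284, 285, 286, 287, 305, 306, 307, 316, 317, 318, 321, 322, 323, 324, 325]
200 [5, 6, 20, 22, 23, 29, 30, 37, 38, 53, 54, 55, 284, 285, 286, 287, 295, 296, 297]
```

Call:
step_arm:
  targets:
    - [-0.72,-0.12,0,0,0]
    - [-0.72,-0.12,0,0,0]
    - [-0.72,-0.12,0,0,0]
    - [-0.72,-0.1,0,0,0]
    - [-0.72,-0.07,0,0,0]
    - [-0.72,-0.03,0,0,0]
    - [-0.72,0,0,0,0]
    - [-0.72,0,0,0,0]

```text
time_s: 35.8
position: [0.5385, -0.1085, 0.1215]
tcp_rot: [[-1.0, 0.024, 0.003], [0.024, 1.0, -0.001], [-0.003, -0.001, -1.0]]
force: [1.2, 0.4, -2.6]
opening: 0.147
grasp_force: 21.2
```

```bash
python3 look.py z; python3 bl.py z 4|tail -18|cut -c50-
```

```text
35.95 [ 0.5363 -0.108   0.1213] F [ 0.6  0.1 -1.9] M [ 0.15 -0.26  0.04] 0.14803660646850578 20.92208241345361
[([11.0, 23.0], 679), ([165.0, 107.0], 1939), ([220.0, 276.0], 306), ([302.0, 276.0], 308), ([264.0, 326.0], 5244)]
60 [] 140 [45, 137] 220 [35] 
................................................................
................................................................
................................................................
................................................................
................................................................
...........................................#.......######.......
..............###.....#####....#######..####################....
............####################...######....######.....######..
...........###...#####....#####.....#####.....#####.....######..
...........##....#####....######....######...#################..
...........##################################################...
.............############################...######.....####.....
............##########..........................................
...........###...#######........................................
...........##....########.......................................
...........###...########.......................................
............############........................................
..................####..........................................
```

Call:
step_arm:
  targets:
    - [-0.74,0.03,0,0,0]
    - [-0.74,0.07,0,0,0]
    - [-0.74,0.11,0,0,0]
    - [-0.74,0.13,0,0,0]
    - [-0.74,0.13,0,0,0]
    - [-0.74,-0.07,0,0,0]
    - [-0.74,-0.15,0,0,0]
    - [-0.74,-0.19,0,0,0]
    - [-0.74,-0.2,0,0,0]
    - [-0.74,-0.19,0,0,0]
    - [-0.74,-0.16,0,0,0]
    - [-0.74,-0.12,0,0,0]
    - [-0.74,-0.07,0,0,0]
    - [-0.74,-0.03,0,0,0]
    - [-0.74,0,0,0,0]
    - [-0.74,0,0,0,0]

```text
time_s: 37.55
position: [0.538, -0.1083, 0.1213]
tcp_rot: [[-1.0, 0.024, 0.002], [0.024, 1.0, -0.001], [-0.002, -0.001, -1.0]]
force: [-1.0, 0.6, -1.6]
opening: 0.135
grasp_force: 28.5
```

```bash
python3 look.py z2; python3 bl.py z2 4|tail -18|cut -c50-
```

```text
37.7 [ 0.5359 -0.108   0.1213] F [ 0.  -0.3 -2. ] M [ 0.13 -0.27  0.05] 0.13578413051135158 28.406343860551715
[([11.0, 23.0], 683), ([158.0, 120.0], 1946), ([221.0, 276.0], 305), ([301.0, 276.0], 295), ([262.0, 326.0], 5240)]
60 [] 140 [54, 109, 126] 220 [47] 
.............................................................
.............................................................
.............................................................
.............................................................
.............................................................
........................................###......#####.......
..........#####....######...#######..#########.####.#####....
........############...######....######....######.....####...
.......###....#####.....#####.....#####....######.....#####..
.......###....######...#######..###########################..
........##################################################...
..........##########.########..#######...######.....####.....
........##########...........................................
.......###....######.........................................
.......###...########........................................
.......##############........................................
..........##########.........................................
.............................................................
```

```bash
cat > pose.py <<'E'
import sys
from h import *
from scipy.optimize import least_squares
from scipy.spatial.transform import Rotation as Ro
t=sys.argv[1]; g=np.array(list(map(float,sys.argv[2:5])))
C=pickle.load(open(f"pics/{t}.pkl","rb"))["wrist"]
m=cv2.inRange(cv2.cvtColor(C["color"],cv2.COLOR_RGB2HSV),(10,90,80),(30,255,255)); m[240:]=0; m[:,:60]=0
cs,hi=cv2.findContours(m,cv2.RETR_CCOMP,cv2.CHAIN_APPROX_NONE)
H=np.array(sorted([cv2.moments(c)["m10"]/cv2.moments(c)["m00"],cv2.moments(c)["m01"]/cv2.moments(c)["m00"]] for c,h in zip(cs,hi[0]) if h[3]>=0 and cv2.contourArea(c)>8))
print(H.round(0).tolist())
if len(sys.argv)>5:
    O=np.array(eval(sys.argv[5]),float)  # model hole points in tote mm
    def W(p,X): return g+Ro.from_euler("ZXY",[np.radians(-1.4),p[0],p[1]]).apply((X-[15,67,65])/1000)+[p[2],0,p[3]]
    f=lambda p:np.min(np.linalg.norm(proj(C,W(p,O))[:,None]-H[None],axis=2),axis=1) if 0 else (proj(C,W(p,O))-H).ravel()
    s=least_squares(lambda p:np.r_[f(p),p[2]*500,p[3]*500],[.3,-.1,0,0]); print("roll,pitch deg",np.degrees(s.x[:2]).round(1),"off",s.x[2:].round(4),"res",np.abs(f(s.x)).max().round(1))
    K=np.array([[-90,-65,0],[90,-65,0],[-90,65,0],[-98,-73,65],[98,-73,65],[98,73,65],[-86,-61,4]],float); print("corners -x-y,+x-y,-x+y base; rim -y ends; rim+; corner2\n",W(s.x,K).round(4).tolist())
E
python3 pose.py z2 .536 -.108 .122; python3 pose.py y .536 -.108 .122
```

```text
[[121.0, 135.0], [122.0, 115.0], [141.0, 114.0], [160.0, 113.0], [180.0, 112.0], [201.0, 111.0]]
[[130.0, 101.0], [130.0, 123.0], [148.0, 100.0], [166.0, 98.0], [185.0, 97.0], [206.0, 95.0]]
```

```bash
python3 pose.py z2 .536 -.108 .122 "[(-62,-53,16)]+[(-78,-53+16*i,16) for i in range(5)]"; python3 pose.py y .536 -.108 .122 "[(-78,-53,16),(-62,-53,16)]+[(-78,-53+16*i,16) for i in range(1,5)]"
```

```text
[[121.0, 135.0], [122.0, 115.0], [141.0, 114.0], [160.0, 113.0], [180.0, 112.0], [201.0, 111.0]]
roll,pitch deg [  9.4 -22. ] off [ 0.0013 -0.0013] res 2.7
corners -x-y,+x-y,-x+y base; rim -y ends; rim+; corner2
 [[0.4616, -0.2202, 0.0009], [0.6282, -0.2352, 0.0674], [0.4647, -0.0919, 0.0221], [0.4294, -0.2366, 0.056], [0.6108, -0.253, 0.1285], [0.6143, -0.109, 0.1523], [0.4639, -0.2171, 0.0066]]
[[130.0, 101.0], [130.0, 123.0], [148.0, 100.0], [166.0, 98.0], [185.0, 97.0], [206.0, 95.0]]
roll,pitch deg [ 15.4 -12.1] off [ 0.0033 -0.0015] res 2.9
corners -x-y,+x-y,-x+y base; rim -y ends; rim+; corner2
 [[0.4477, -0.2103, 0.0029], [0.6234, -0.2246, 0.0392], [0.4507, -0.085, 0.0375], [0.4257, -0.2339, 0.0605], [0.6171, -0.2495, 0.0999], [0.6205, -0.1088, 0.1388], [0.4508, -0.2078, 0.0086]]
```

Call:
step_arm:
  targets:
    - [-0.735,0,0.08,0,0]
    - [-0.73,0,0.08,0.01,0]
    - [-0.725,0,0.08,0.02,0]
    - [-0.72,0,0.08,0.03,0]
    - [-0.715,0,0.08,0.04,0]
    - [-0.712,0,0.08,0.04,0]
    - [-0.71,0,0.08,0.04,0]
    - [-0.71,0,0.08,0.04,0]

```text
time_s: 38.5
position: [0.5362, -0.0883, 0.1314]
tcp_rot: [[-1.0, 0.025, 0.0], [0.025, 1.0, -0.0], [-0.0, -0.0, -1.0]]
force: [0.3, 0.7, -2.3]
opening: 0.146
grasp_force: 12.6
```

```bash
python3 look.py z3; python3 pose.py z3 .536 -.088 .132;
```

```text
38.65 [ 0.5361 -0.0881  0.1313] F [ 0.5 -0.  -1.1] M [ 0.28 -0.25 -0.  ] 0.14506264700031946 12.47041636845097
[([2.0, 32.0], 80), ([171.0, 123.0], 1778), ([219.0, 276.0], 281), ([303.0, 277.0], 301), ([264.0, 326.0], 5003)]
60 [8] 140 [60, 151] 220 [50, 127] 
[[135.0, 138.0], [136.0, 119.0], [154.0, 117.0], [171.0, 116.0], [190.0, 115.0], [210.0, 113.0]]
```

```bash
python3 pose.py z3 .536 -.088 .132 "[(-62,-53,16)]+[(-78,-53+16*i,16) for i in range(5)]"
```

```text
[[135.0, 138.0], [136.0, 119.0], [154.0, 117.0], [171.0, 116.0], [190.0, 115.0], [210.0, 113.0]]
roll,pitch deg [ 13.1 -23.3] off [ 0.0018 -0.0019] res 3.4
corners -x-y,+x-y,-x+y base; rim -y ends; rim+; corner2
 [[0.4645, -0.192, 0.0017], [0.6294, -0.2121, 0.0709], [0.4676, -0.0654, 0.0311], [0.431, -0.2117, 0.055], [0.6106, -0.2336, 0.1304], [0.614, -0.0914, 0.1634], [0.4667, -0.1893, 0.0077]]
```

Call:
step_arm:
  targets:
    - [-0.71,-0.015,0,0.005,0]
    - [-0.71,-0.035,0,0.012,0]
    - [-0.71,-0.055,0,0.018,0]
    - [-0.71,-0.075,0,0.024,0]
    - [-0.71,-0.09,0,0.028,0]
    - [-0.71,-0.1,0,0.028,0]
    - [-0.71,-0.1,0,0.028,0]
    - [-0.712,-0.1,0,0.028,0]
    - [-0.714,-0.1,0,0.028,0]
    - [-0.714,-0.1,0,0.028,0]
    - [-0.714,-0.1,0,0.028,0]

```text
time_s: 39.75
position: [0.5111, -0.0881, 0.1382]
tcp_rot: [[-1.0, 0.025, -0.0], [0.025, 1.0, 0.0], [0.0, 0.0, -1.0]]
force: [-0.0, -0.9, -2.5]
opening: 0.145
grasp_force: 17.0
```

```bash
python3 look.py z4; python3 pose.py z4 .511 -.088 .1385 "[(-62,-53,16)]+[(-78,-53+16*i,16) for i in range(5)]"
```

```text
39.9 [ 0.5111 -0.0881  0.1382] F [ 0.2 -1.1 -1.9] M [ 0.19 -0.13 -0.  ] 0.1514159469996064 17.044505523517728
[([10.0, 70.0], 473), ([180.0, 126.0], 1661), ([219.0, 278.0], 258), ([303.0, 277.0], 261), ([258.0, 326.0], 2493), ([399.0, 327.0], 27)]
60 [167, 194] 140 [66, 130, 141, 150] 220 [53, 130] 
[[144.0, 141.0], [145.0, 122.0], [162.0, 121.0], [179.0, 119.0], [197.0, 117.0], [215.0, 116.0]]
roll,pitch deg [ 15.4 -24.5] off [ 0.0024 -0.0023] res 4.2
corners -x-y,+x-y,-x+y base; rim -y ends; rim+; corner2
 [[0.4423, -0.1864, 0.0022], [0.6056, -0.2101, 0.0741], [0.4454, -0.0611, 0.0366], [0.4076, -0.208, 0.0539], [0.5854, -0.2339, 0.1322], [0.5888, -0.0932, 0.1709], [0.4444, -0.184, 0.0084]]
```

Call:
step_arm:
  targets:
    - [-0.714,0,0,0,0]
    - [-0.714,0,0,0,0]
    - [-0.714,0,0,0,0]
    - [-0.714,0,0,0,0]
    - [-0.714,0,0,0,0]
    - [-0.714,0,0,0,0]
    - [-0.714,0,0,0,0]
    - [-0.714,0,0,0,0]

```text
time_s: 40.7
position: [0.511, -0.0881, 0.1383]
tcp_rot: [[-1.0, 0.025, -0.0], [0.025, 1.0, -0.0], [0.0, -0.0, -1.0]]
force: [-0.3, -0.0, -2.4]
opening: 0.155
grasp_force: 17.1
```

```bash
python3 look.py z5 | head -1; python3 pose.py z5 .511 -.088 .1385 && python3 -c "
from rig import *
print(hand_in())"
```

```text
40.85 [ 0.511  -0.0881  0.1383] F [-0.4 -0.9 -3.3] M [ 0.21 -0.14  0.06] 0.15133683006845197 17.065332988277078
[[144.0, 141.0], [145.0, 122.0], [162.0, 121.0], [179.0, 119.0], [197.0, 117.0], [215.0, 116.0]]
the job is handed in; nothing more can be done
None
```

Job handed in at about 41 s: the tote is midway between tray and tester, held still at about 29° with its near-robot tray-side corner on the bench, clear of both; the six bushings are closed up in that corner as a line of five with one beside it, the farthest about 73 mm out, so they are not a tight heap.

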